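# Fit the shield cover and hold the test probe on it

## Robot

A 6-joint arm with a two-finger parallel gripper is mounted at the origin on the work surface. World frame = base frame: x ahead of the robot, y to its left, z up, the work surface at z = 0. Lengths are in m, angles in rad, forces in N, time in s.
With the tool pointing down it reaches from about 0.375 to 0.9 m from the base axis. Payload 3.1 kg.
Tool frame: the origin (TCP) lies at the very end of the fingers, on their centre line; the grasp point (between the pads) lies 19 mm behind it; x points along the fingers, z is the direction in which the jaws open and shut, and the axes are right-handed (so a half turn about x gives the same grasp; the last joint's range is limited). The gripper opens to 85 mm and grips with 20 to 120 N. Pads are 22 mm wide; open, the fingers measure 114 mm over their backs; the gripper's body (76 mm by 85 mm) begins 54 mm behind the grasp point. The pads swing forward as they close: fully open they stand 13 mm farther back than shut.
Start: joints at [-1.446, 0.527, 1.433, -0, 1.181, -0.178], TCP at [0.186, -0.597, 0.199] pointing down, gripper open.
Joint ranges: [-3.08, 3.08], [-0.75, 2.2], [0.22, 2.44], [-1.43, 4.57], [0, 2.65], [-2.85, 2.85]. Speed limits (rad/s): [2.79, 2.79, 3.14, 3.14, 3.14, 3.14].

## Interface

Orientations are given as a rotation vector (axis times angle).
In Python, from station import env gives the robot as it stands.
- The arm moves only by the tool jog_arm, never from a script. Its argument "commands" is one flat list of numbers, 4 for each row, row after row: the shift along the tool's x, y, z scaled (see below), then the turn about the tool's x scaled (see below). A call has 1 to 8 rows; each row is the pose to reach, as a shift and turn from the pose commanded when the call began, along the tool's axes at that moment, turning the shorter way round; what a row does not reach only later rows make up. The controller multiplies each number of a shift by 1 m and each number of a turn by 180 degrees. A row lasts 1/10 s, in which the tool goes at most 50 mm and 8.59 degrees, less where a joint would pass 70% of its speed; a pose out of reach is approached as far as the arm can. A call with a number of a shift or a turn outside -1 to 1 is refused whole. A call with a gripper value outside its range is refused whole. "fingers" is the opening, from -1 (shut) to 1 (fully open), set as the call begins (left out, the last holds). The fingers move at their own pace and stop on an object; "force" is the grip in N (left out, the last holds). Time passes only in rows, so rows that repeat a pose let the fingers close. It gives the time, the measured TCP pose, the force and the opening at its end, in the units of the state.
- env.state(): the state, without advancing time (a new reading comes with each control period).
- env.read_camera(name): name is "side" or "top"; returns a dict with "image" (480x640x3 uint8, red, green, blue), "K" (3x3 intrinsics, pixels), "R" (3x3) and "t" (3): a world point X has camera coordinates R X + t. Camera axes: x right, y down, z forward; pixel columns grow to the right and rows downward; lengths in m; the calibration is good to about 2 mm. A picture is of the moment at which its call begins. There is no depth.
- env.finish_job(): hands the job in, once; it reports no verdict.
The state is a dict: "time": time; "qpos": joint angles; "qvel": joint speeds; "joint_efforts": joint torques, N m; "eef_pos": TCP position; "eef_rot": TCP orientation; "wrist_force": force on the tool from outside, world axes, zero at the start; "ft_torque": the same for the moment, N m; "width": opening from 0.0 (shut) to 1.0 (fully open).
Only numpy, scipy, OpenCV 4.12 (cv2) and the standard library are available. Lean on these libraries where they do the work, as an engineer would, in place of code of your own. Each camera call takes 0.05 s, during which the arm holds its last target.

## Task

Fit the large aluminium shield cover squarely over the empty open frame on the circuit board, all the way down (either way round will do), and let go of it. Then take the spring-tipped test probe out of its stand and, holding it upright, press its tip gently inside the circle marked on top of the cover, so that the spring tip is pushed in about half of its travel; finish while still holding it there in the gripper. Leave the other things on the bench where they are.

Things in the scene. Friction and masses are not known exactly. Their poses are not given: they have to be found in the camera images.
- cover: Large shield cover: plain aluminium cap, a box open below, outside 64 (its x) x 48 (its y) x 20 mm high, walls 2.5 mm, top 3 mm; inside 59 x 43 mm, 17 mm deep; about 55 g. Starts loose on the bench, open side down; its place may be swapped with the smaller square cover's. Origin: centre of its open lower rim; z up through its top, x along its long side.
- cover_spot (a point): The marked spot: centre of the dark etched circle (12 mm inside, 15 mm outside diameter) on the cover's flat top face, 16 mm from the cover's centre along its +x, 20 mm above its lower rim.
- frame (a point): Empty rectangular shield frame on the circuit board: four thin steel walls, 18 mm high, open at the top, outside 54 (x) x 38 (y) mm. The cover goes over it with 2.5 mm to spare on each side and then rests on its top edge, lower rim 1 mm above the board. This point: frame's centre on the board's top face, 16 mm above the bench; x along the long side, z up.
- board: The circuit board, 220 x 170 mm, on an aluminium carrier 240 x 190 mm, fixed to the bench; its top face lies 16 mm above the bench. Within 60 mm of the empty frame's centre its parts stand at most 3 mm high; taller ones (up to 12 mm) are near its far edge, with a small fitted shield. Origin: centre of the carrier's underside.
- stand: Grey plastic block, 64 x 64 x 80 mm high, fixed to the bench, with an upright hole of 15 mm diameter right through its middle in which the probe stands. Origin: centre of its underside.
- probe: Spring test probe, 141 mm long, about 100 g, upright in the stand, tip down, on its collar. From the top: round black handle, 18 mm diameter, 65 mm long; collar, 30 mm diameter, 6 mm; barrel, 12 mm diameter, 45 mm; thin brass spring tip, 4 mm diameter, 25 mm. Origin: on the axis at the collar's underside (stand's top); z up the handle, which spans 6 to 71 mm above it. Lift 70 mm to clear the stand.
- probe_point (a point): The very end of the probe's spring tip; 70 mm below the probe's origin when the tip is out, and moving up with it as it is pushed in.
- probe_tip (a joint): How far the spring tip is pushed into the barrel: 0 (out) to 0.014 m (fully in, hard stop). The spring pushes back with about 0.7 N at 0, 2.2 N at 0.007 and 3.7 N at 0.014.
- small_cover: Bystander: smaller square aluminium cover, 40 x 40 x 14 mm, without a mark, on the bench. Origin: centre of its underside.
- screwdriver: Bystander: screwdriver, 170 mm long, lying on the bench. Origin: underside.
- brush: Bystander: brush, 160 mm long, lying on the bench. Origin: underside.
- jar: Bystander: jar, 52 mm in diameter and 50 mm high. Origin: centre of its underside.
- heatsink: Bystander: finned aluminium heat sink, 40 x 40 x 25 mm. Origin: centre of its underside.
- meter: Bystander: hand-held meter lying face up, 150 x 78 x 40 mm. Origin: centre of its underside.
There are look-alikes about, which are no part of the job. Leave any red look-alike of the cover alone. What is shaped like the stand but yellow is not meant.

How it is judged:
On the way, in this order (a step that is already met when the one before it is completed fails the run):
1. the large cover is fully down over the frame and let go (z of cover in the frame of frame between -0.003 and 0.004 m and horizontal distance between cover and frame below 0.006 m and angle between cover's own z axis and vertical below 0.06 rad and angle between the x axis of cover and the x axis of frame, either way round below 0.17 rad and contact force between each of the arm, the fingers and cover below 0.1 N and linear speed of cover below 0.02 m/s), for 0.2 s.
2. the probe is in the gripper, clear of the stand (z of probe_point in the frame of stand above 0.082 m and contact force between the fingers and probe above 1 N and contact force between stand and probe below 0.1 N), for 0.1 s.
At the end, for the whole second after the job is handed in: In the last second: cover down on the frame (rim within 4 mm of the board, centred to 6 mm, level); probe in the gripper, at rest, within 8.6 deg of upright, point within 6 mm of the circle's centre, pressing 0.8 to 4.5 N, spring tip in by 3 to 12 of 14 mm; fingers off the cover (z of cover in the frame of frame between -0.003 and 0.004 m and horizontal distance between cover and frame below 0.006 m and angle between cover's own z axis and vertical below 0.06 rad and angle between the x axis of cover and the x axis of frame, either way round below 0.17 rad and distance between probe_point and cover_spot below 0.006 m and angle between probe's own z axis and vertical below 0.15 rad and contact force between probe and cover between 0.8 and 4.5 N and value of joint probe_tip between 0.003 and 0.012 m and contact force between the fingers and probe above 1 N and contact force between stand and probe below 0.1 N and contact force between the fingers and cover below 0.1 N and linear speed of probe below 0.02 m/s); the arm keeps its last pose, push and grip.
It fails at once if the probe is pressed hard on the cover (over 12 N) (contact force between probe and cover above 12 N).
It fails at once if a bystander is moved by more than 20 mm (distance of any of small_cover, screwdriver, brush, jar, heatsink, meter from where it was at the start of the episode above 0.02 m).
It also fails if it takes over 61 s, if anything falls off the work surface, if the arm or the gripper's body presses on something with over 40 N, if the wrist force passes 120 N, or if a joint passes its speed limit or range.

## Working session

There is one attempt and no reset: what is moved stays moved. The work goes in short steps, Python scripts to look and compute and a tool call to move; the robot and the scene stay as the last step left them, time stands still between calls to the robot, and variables do not carry over. Pictures are saved under pics/ and viewed, and the job is handed in when it is done.

Besides the shell and the picture viewer there is one more tool, called after ">>>" as a command line: name --argument value ..., lists and objects as JSON in quotes. jog_arm: Moves the arm, as the interface text tells. Shifts and turns lie within -1 to 1; 1 stands for 1 m of shift or 180 degrees of turn. Its arguments: {"type":"object","properties":{"commands":{"type":"array"},"fingers":{"type":"number"},"force":{"type":"number"}},"required":["commands"]}

```bash
mkdir -p pics; ls; python3 - <<'E'
from station import env
import cv2,numpy as np
for n in ("top","side"):
    c=env.read_camera(n); cv2.imwrite(f"pics/{n}0.png",c["image"][:,:,::-1]); np.savez(f"{n}0.npz",**c)
    print(n,c["K"].round(1).tolist(),c["R"].round(3).tolist(),c["t"].round(3).tolist())
print(env.state())
E
```

```text
pics
top [[589.0, 0.0, 325.1], [0.0, 589.0, 255.8], [0.0, 0.0, 1.0]] [[-0.004, -1.0, 0.005], [-0.993, 0.003, -0.122], [0.122, -0.006, -0.993]] [-0.044, 0.533, 1.327]
side [[592.8, 0.0, 330.3], [0.0, 592.8, 242.0], [0.0, 0.0, 1.0]] [[-0.812, -0.584, 0.009], [-0.429, 0.586, -0.688], [0.396, -0.562, -0.726]] [0.401, 0.288, 0.973]
{'time': 0.1, 'qpos': array([-1.44650356e+00,  5.28390687e-01,  1.43377326e+00,  2.07965398e-05,
        1.18142123e+00, -1.78483723e-01]), 'qvel': array([ 0.00056797, -0.00250734, -0.00353319,  0.00095173, -0.00097478,
       -0.00063393]), 'joint_efforts': array([-2.06672848e-05, -4.43301594e+01, -1.78586805e+01, -2.38605553e-04,
        3.89133173e-03,  1.00196182e-06]), 'eef_pos': array([ 0.18631158, -0.59583926,  0.1981211 ]), 'eef_rot': array([ 0.98473748,  1.33874555, -0.9823138 ]), 'wrist_force': array([ 0.09809662, -0.44912277, -0.40158795]), 'ft_torque': array([-0.01056844, -0.02793066, -0.02069073]), 'width': 1.002329294333709}
```

View pics/top0.png

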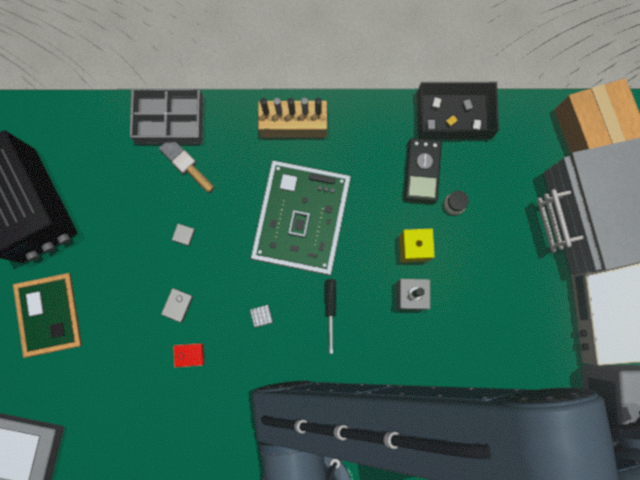

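View pics/side0.png

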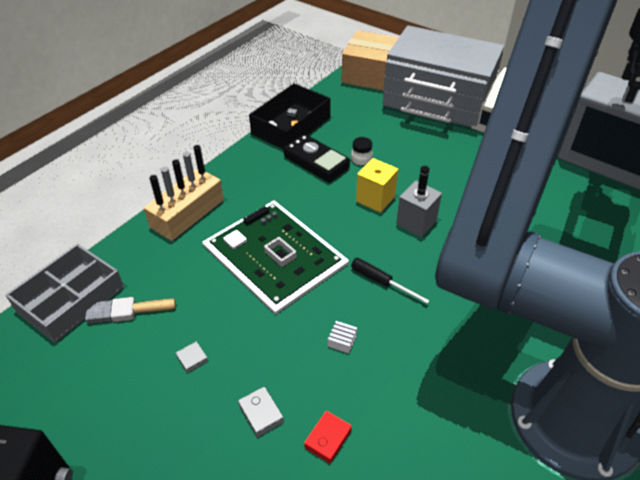

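Candidates for the cover in the top image are the grey plate with the circle at (176,305), the red look-alike at (188,355), the plain small square at (183,234) and the heat sink at (261,316). I choose (176,305). For the stand I choose the grey one at (415,294), not the yellow one at (418,245). The frame is at (299,223). Next I'll take close crops and measure.

```bash
cat > h.py <<'E'
import cv2,numpy as np
def load(n): return np.load(n)
def ray(c,uv):
    d=np.linalg.inv(c["K"])@np.array([uv[0],uv[1],1.]); R=c["R"]; return -R.T@c["t"], R.T@d
def plane(c,uv,z):
    o,d=ray(c,uv); return o+d*(z-o[2])/d[2]
def proj(c,X):
    p=c["K"]@(c["R"]@np.asarray(X,float)+c["t"]); return p[:2]/p[2]
def tri(c1,u1,c2,u2):
    A=[];b=[]
    for c,u in((c1,u1),(c2,u2)):
        o,d=ray(c,u); d=d/np.linalg.norm(d); P=np.eye(3)-np.outer(d,d); A.append(P);b.append(P@o)
    X=np.linalg.lstsq(np.vstack(A),np.hstack(b),rcond=None)[0]; return X
def crop(c,box,s,name):
    x0,y0,x1,y1=box; cv2.imwrite(name,cv2.resize(c["image"][y0:y1,x0:x1,::-1],None,fx=s,fy=s,interpolation=cv2.INTER_CUBIC))
E
python3 - <<'E'
from h import *
t=load("top0.npz");s=load("side0.npz")
im=t["image"]
a=lambda b,k:cv2.resize(im[b[1]:b[3],b[0]:b[2],::-1],(400,300),interpolation=cv2.INTER_CUBIC)
A=a((145,280,225,340),0);B=a((270,193,350,253),0);C=a((375,265,455,325),0)
ims=s["image"];D=lambda b:cv2.resize(ims[b[1]:b[3],b[0]:b[2],::-1],(400,300),interpolation=cv2.INTER_CUBIC)
cv2.imwrite("pics/crops.png",np.vstack([np.hstack([A,B]),np.hstack([C,D((220,380,300,440))])]))
cv2.imwrite("pics/crops2.png",np.hstack([D((240,220,320,280)),D((380,165,460,225))]))
E
```

```text
(no output)
```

View pics/crops.png

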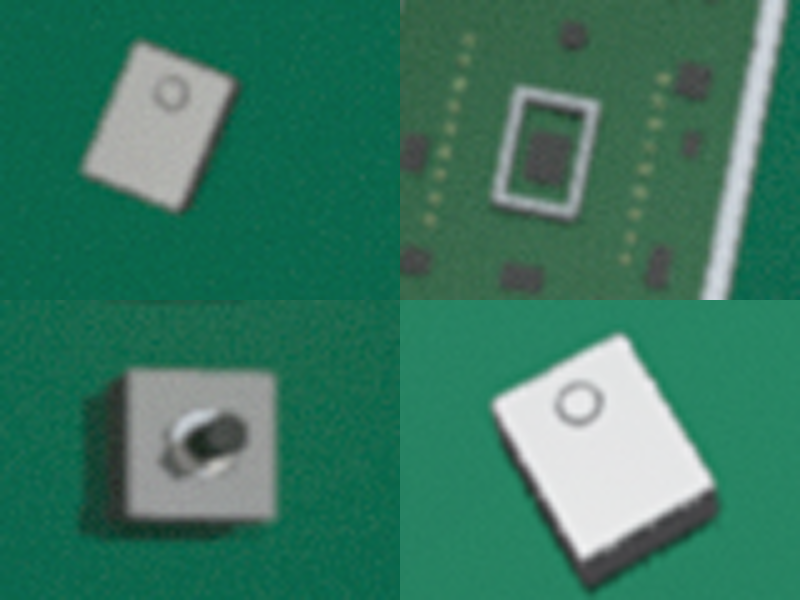

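View pics/crops2.png

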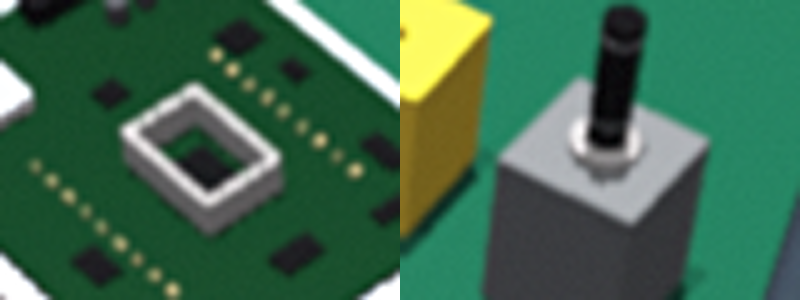

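The crops confirm it: the plain grey rectangular cover has its circle towards its upper end, at about (179,298). The frame at (299,223) is empty and the probe stands in the grey block. Now I'll measure these in both views.

```bash
cat > m.py <<'E'
from h import *
def rect(c,box,lo,z,k=8,satmax=40,name=None):
    x0,y0,x1,y1=box
    im=cv2.resize(c["image"][y0:y1,x0:x1],None,fx=k,fy=k,interpolation=cv2.INTER_CUBIC)
    im=cv2.GaussianBlur(im,(0,0),k/3)
    hsv=cv2.cvtColor(im,cv2.COLOR_RGB2HSV)
    m=((hsv[...,1]<satmax)&(hsv[...,2]>lo)).astype(np.uint8)
    cs,_=cv2.findContours(m,cv2.RETR_EXTERNAL,cv2.CHAIN_APPROX_NONE)
    ct=max(cs,key=cv2.contourArea)[:,0].astype(float)
    uv=(ct+0.5)/k-0.5+[x0,y0]
    P=np.array([plane(c,u,z)[:2] for u in uv])
    r=cv2.minAreaRect((P*1000).astype(np.float32))
    (cx,cy),(w,h),a=r
    if w<h: w,h=h,w; a+=90
    a=(a+90)%180-90
    return np.array([cx,cy]),w,h,a
E
python3 - <<'E'
from m import *
t=load("top0.npz");s=load("side0.npz")
for sat in(40,60,80):
  for lo in(100,125):
    print(sat,lo,"cover top",rect(t,(145,280,225,340),lo,.020,satmax=sat))
    print("cover side",rect(s,(220,380,300,440),lo+60,.020,satmax=sat))
    print("frame top",rect(t,(280,203,320,243),lo,.034,satmax=sat))
    print("frame side",rect(s,(260,230,302,270),lo+50,.034,satmax=sat))
    print("stand top",rect(t,(375,265,455,325),lo-10,.080,satmax=sat))
E
```

```text
40 100 cover top (array([421.99002075, 297.18450928]), 65.53693389892578, 49.90495681762695, -21.89057159423828)
cover side (array([419.55877686, 297.48828125]), 64.799072265625, 48.86503601074219, -21.810768127441406)
frame top (array([609.36999512,  15.1385746 ]), 57.3100700378418, 41.183231353759766, -11.519859313964844)
frame side (array([606.95129395,  14.93989754]), 57.77329635620117, 41.116783142089844, -11.389862060546875)
stand top (array([ 442.49920654, -242.72914124]), 65.77009582519531, 65.71815490722656, -1.1029891967773438)
40 125 cover top (array([422.26196289, 297.69985962]), 65.36148071289062, 48.7457389831543, -21.89057159423828)
cover side (array([419.66860962, 297.27215576]), 64.0473861694336, 48.207969665527344, -22.149887084960938)
frame top (array([610.0324707 ,  15.09561634]), 56.00542068481445, 40.9866828918457, -11.492790222167969)
frame side (array([606.94104004,  14.93950558]), 56.251380920410156, 39.65592575073242, -11.534965515136719)
stand top (array([ 442.94210815, -243.39289856]), 64.8073959350586, 64.07731628417969, -1.4540023803710938)
60 100 cover 
[... 1468 characters left out ...]
20117, 41.116783142089844, -11.389862060546875)
stand top (array([ 442.79071045, -242.97273254]), 67.67594909667969, 67.36729431152344, 88.53861236572266)
80 125 cover top (array([422.3638916 , 298.05938721]), 65.90748596191406, 49.4709587097168, -21.86431884765625)
cover side (array([419.76550293, 297.21191406]), 64.21717071533203, 48.21255111694336, -22.02838134765625)
frame top (array([610.68164062,  15.43033123]), 57.137271881103516, 42.251014709472656, -11.705757141113281)
frame side (array([606.94104004,  14.93950558]), 56.251380920410156, 39.65592575073242, -11.534965515136719)
stand top (array([ 443.09429932, -244.08236694]), 66.70368194580078, 65.47290802001953, -1.4613876342773438)
```

```bash
cat > mv.py <<'E'
from h import *
from scipy.spatial.transform import Rotation as Ro
from station import env
def go(X=None,jaw=None,cur=None):
    s=env.state(); R=Ro.from_rotvec(s["eef_rot"]).as_matrix(); p=np.array(s["eef_pos"])
    z=R[:,2]; yaw=np.degrees(np.arctan2(z[1],z[0]))
    print("t",round(s["time"],2),"pos",p.round(4),"toolx",R[:,0].round(4),"jawyaw",round(yaw,2),"q",np.round(s["qpos"],2),"w",round(s["width"],3),"F",np.round(s["wrist_force"],2))
    if X is not None:
        print("shift",(R.T@(np.array(X)-p)).round(4).tolist())
    if jaw is not None:
        d=(jaw-yaw+90)%180-90   # world ccw about up
        print("turn", round(-d/180,4), "alt", round((-d+ (180 if d>0 else -180))/180,4))  # tool x is down
E
python3 - <<'E'
from mv import *
go([0.40,-0.33,0.28],68)
print(Ro.from_rotvec(env.state()["eef_rot"]).as_matrix().round(3))
t=load("top0.npz");s=load("side0.npz")
def cen(c,box,thr):
    x0,y0,x1,y1=box
    g=c["image"][y0:y1,x0:x1].max(2); ys,xs=np.where(g<thr); return xs.mean()+x0,ys.mean()+y0
# handle top in side crop2: ; stand corners check
for X in [(.442,-.243,.151),(.442,-.243,.08)]: print(proj(t,X).round(1),proj(s,X).round(1))
# red / small cover / heatsink positions
for n,u in dict(red=(188,355),small=(183,234),heat=(261,316)).items(): print(n,plane(t,u,.015).round(3))
E
```

```text
t 0.1 pos [ 0.1863 -0.5958  0.1981] toolx [-2.e-04  2.e-03 -1.e+00] jawyaw -72.65 q [-1.45  0.53  1.43  0.    1.18 -0.18] w 1.002 F [ 0.1  -0.45 -0.4 ]
shift [-0.0814, 0.2833, -0.1902]
turn 0.2186 alt -0.7814
[[-0.     0.955  0.298]
 [ 0.002  0.298 -0.955]
 [-1.     0.    -0.002]]
[419.8 291.8] [423.6 167.3]
[414.5 293.8] [419.4 194. ]
red [0.308 0.269 0.015]
small [0.588 0.287 0.015]
heat [0.396 0.103 0.015]
```

>>> jog_arm --commands '[-0.081, 0.283, -0.19, -0.38, -0.081, 0.283, -0.19, -0.38, -0.081, 0.283, -0.19, -0.38, -0.081, 0.283, -0.19, -0.38, -0.081, 0.283, -0.19, -0.38, -0.081, 0.283, -0.19, -0.38, -0.081, 0.283, -0.19, -0.38, -0.081, 0.283, -0.19, -0.38]' --fingers 1 --force 40

```text
time: 0.9
eef_pos: [0.4031, -0.3261, 0.2814]
eef_rot: [0.049, 1.568, -0.048]
wrist_force: [-0.8, -1.2, -0.7]
width: 0.999
```

```bash
python3 -c "
from mv import *
go([0.47,0.05,0.25],68)"
```

```text
t 0.9 pos [ 0.4031 -0.3261  0.2814] toolx [ 2.7e-03  5.0e-04 -1.0e+00] jawyaw -3.51 q [-0.9   0.29  1.59  0.    1.26 -0.84] w 0.999 F [-0.83 -1.18 -0.65]
shift [0.0318, 0.3794, 0.0436]
turn -0.3973 alt 0.6027
```

>>> jog_arm --commands '[0.032, 0.38, 0.044, -0.397, 0.032, 0.38, 0.044, -0.397, 0.032, 0.38, 0.044, -0.397, 0.032, 0.38, 0.044, -0.397, 0.032, 0.38, 0.044, -0.397, 0.032, 0.38, 0.044, -0.397, 0.032, 0.38, 0.044, -0.397, 0.032, 0.38, 0.044, -0.397]'

```text
time: 1.7
eef_pos: [0.4713, 0.048, 0.2475]
eef_rot: [-0.881, 1.385, 0.883]
wrist_force: [0.7, -0.6, -0.7]
width: 0.998
```

```bash
python3 -c "
from mv import *
go([0.421,0.2975,0.08],68)"
```

```text
t 1.7 pos [0.4713 0.048  0.2475] toolx [-1.e-03  8.e-04 -1.e+00] jawyaw 64.97 q [-0.14  0.26  1.74  0.    1.15 -1.27] w 0.998 F [ 0.66 -0.61 -0.75]
shift [0.1678, 0.151, 0.2047]
turn -0.0168 alt 0.9832
```

>>> jog_arm --commands '[0.168, 0.151, 0.205, -0.017, 0.168, 0.151, 0.205, -0.017, 0.168, 0.151, 0.205, -0.017, 0.168, 0.151, 0.205, -0.017, 0.168, 0.151, 0.205, -0.017, 0.168, 0.151, 0.205, -0.017, 0.168, 0.151, 0.205, -0.017, 0.168, 0.151, 0.205, -0.017]'

```text
time: 2.5
eef_pos: [0.4225, 0.2955, 0.0788]
eef_rot: [-0.918, 1.371, 0.919]
wrist_force: [-0.4, -0.1, 0.2]
width: 0.999
```

```bash
python3 -c "
from mv import *
c=env.read_camera('side'); crop(c,(180,300,380,450),4,'pics/a1.png')
go([0.421,0.2975,0.003],68)"
```

```text
t 2.55 pos [0.4236 0.2948 0.0798] toolx [-8.e-04 -7.e-04 -1.e+00] jawyaw 67.64 q [ 0.39  0.57  1.81 -0.    0.77 -0.79] w 0.997 F [-0.64  0.74  0.63]
shift [0.0768, 0.0034, 0.0016]
turn -0.002 alt 0.998
```

View pics/a1.png

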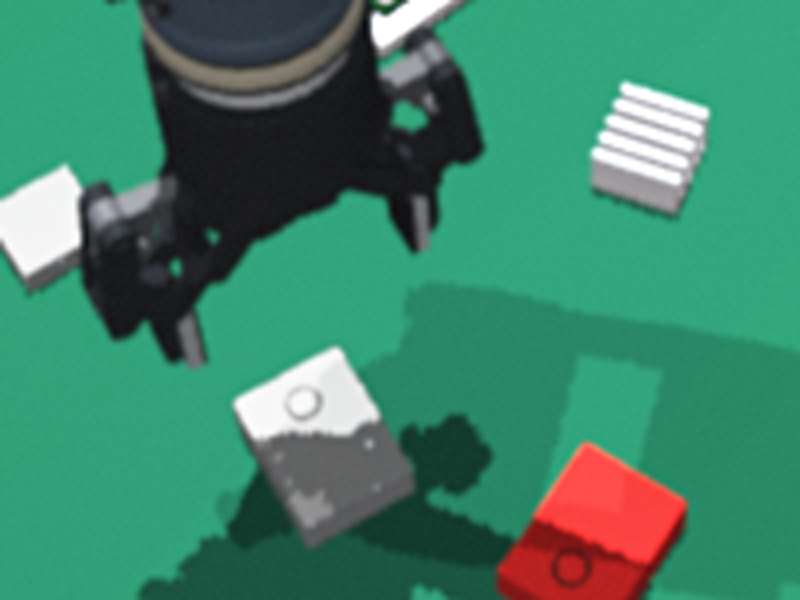

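The fingers straddle the cover, which is at about (325,445) in this crop, with the jaws across its short side. Descending.

>>> jog_arm --commands '[0.03, 0.003, 0.002, -0.002, 0.06, 0.003, 0.002, -0.002, 0.072, 0.003, 0.002, -0.002, 0.076, 0.003, 0.002, -0.002, 0.076, 0.003, 0.002, -0.002, 0.076, 0.003, 0.002, -0.002]'

```text
time: 3.15
eef_pos: [0.423, 0.2979, 0.0052]
eef_rot: [-0.92, 1.365, 0.92]
wrist_force: [0.5, -0.9, 0.5]
width: 0.998
```

```bash
python3 -c "
from mv import *
go([0.421,0.2975,0.003],68)"
```

```text
t 3.15 pos [0.423  0.2979 0.0052] toolx [ 2.2e-03  9.0e-04 -1.0e+00] jawyaw 67.88 q [ 0.4   0.7   1.85 -0.    0.59 -0.79] w 0.998 F [ 0.45 -0.9   0.53]
shift [0.0022, 0.0017, -0.0012]
turn -0.0007 alt 0.9993
```

>>> jog_arm --commands '[0.002, 0.001, -0.001, 0, 0.002, 0.001, -0.001, 0, 0.002, 0.001, -0.001, 0, 0.002, 0.001, -0.001, 0, 0.002, 0.001, -0.001, 0, 0.002, 0.001, -0.001, 0, 0.002, 0.001, -0.001, 0, 0.002, 0.001, -0.001, 0]' --fingers -1 --force 40

```text
time: 3.95
eef_pos: [0.4205, 0.2974, 0.002]
eef_rot: [-0.921, 1.367, 0.921]
wrist_force: [0.5, 0.3, 0.6]
width: 0.003
```

```bash
python3 -c "
from mv import *
go([0.421,0.2975,0.10],68)"
```

```text
t 3.95 pos [0.4205 0.2974 0.002 ] toolx [-1.e-04 -0.e+00 -1.e+00] jawyaw 67.93 q [ 0.4   0.71  1.85 -0.    0.58 -0.79] w 0.003 F [0.46 0.35 0.57]
shift [-0.098, -0.0004, 0.0003]
turn -0.0004 alt 0.9996
```

```bash
python3 -c "
from mv import *
c=env.read_camera('side'); crop(c,(180,300,380,450),4,'pics/a2.png')
c=env.read_camera('top'); crop(c,(100,200,300,350),4,'pics/a2t.png')
go()"
```

```text
t 4.05 pos [0.4205 0.2974 0.002 ] toolx [-1.e-04 -0.e+00 -1.e+00] jawyaw 67.92 q [ 0.4   0.71  1.85  0.    0.58 -0.79] w -0.003 F [0.21 0.17 0.22]
```

View pics/a2.png

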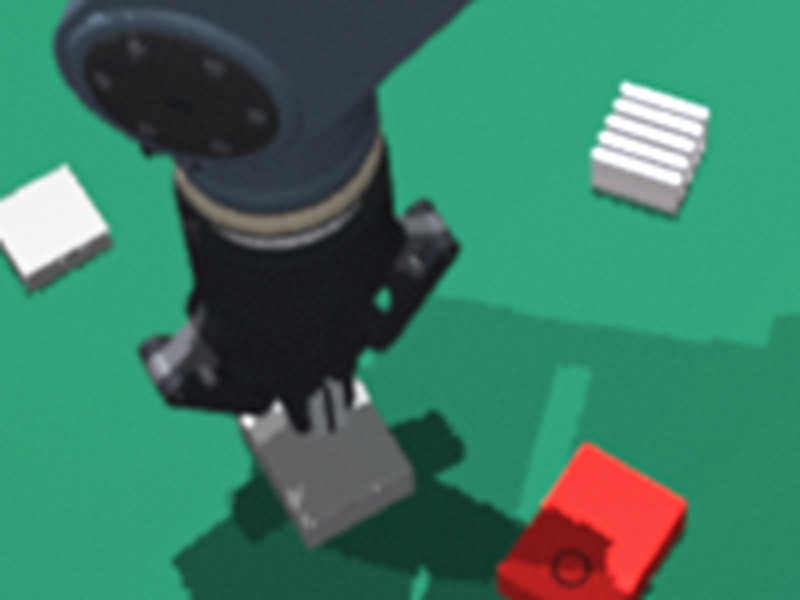

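View pics/a2t.png

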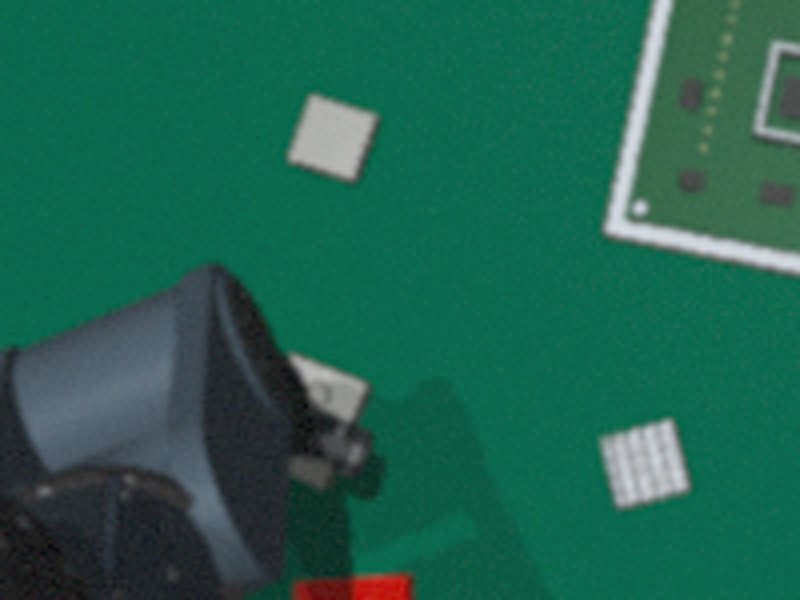

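```bash
python3 -c "
from mv import *
c=env.read_camera('side');np.savez('side1.npz',**c);t=env.read_camera('top')
for z in (.0,.02,.04,.06): print(z,proj(c,(.4205,.2974,z)),proj(t,(.4205,.2974,z)))
print(plane(c,(262,406),.02),plane(c,(262,406),.03)); crop(c,(220,360,320,435),8,'pics/a3.png')
for k in ('K','R','t'): print(np.abs(c[k]-load('side0.npz')[k]).max())
go()"
```

```text
0.0 [260.49104594 413.76628186] [178.29861705 305.7705059 ]
0.02 [259.54657823 407.85486361] [176.19614811 305.44563404]
0.04 [258.5730228  401.76138543] [174.03121701 305.11111057]
0.06 [257.56901485 395.47730517] [171.80099825 304.7664989 ]
[0.41941549 0.29257145 0.02      ] [0.41537224 0.29620187 0.03      ]
0.0
0.0
0.0
t 4.15 pos [0.4205 0.2974 0.002 ] toolx [-0.  0. -1.] jawyaw 67.92 q [ 0.4   0.71  1.85  0.    0.58 -0.79] w -0.0 F [-0.22  0.47 -0.05]
```

View pics/a3.png

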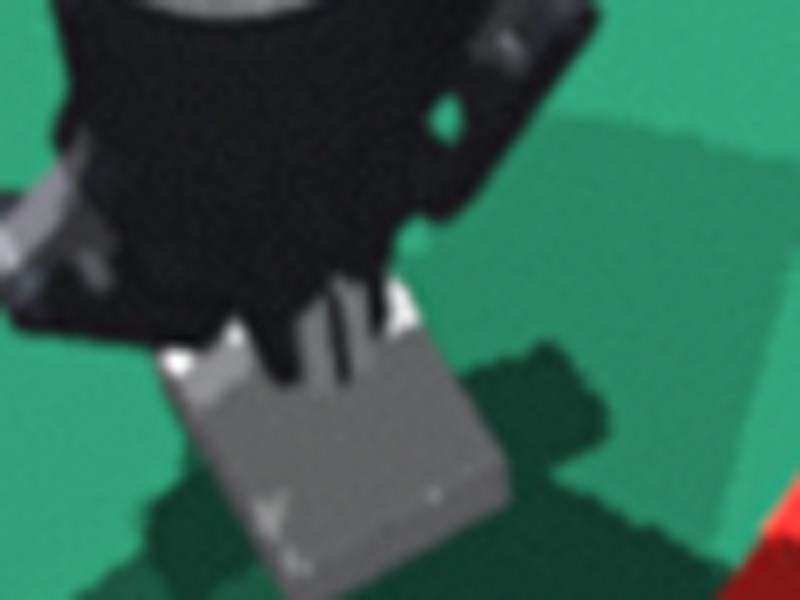

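The gripper reads fully shut, so it has not gripped the cover. The finger ends look to be on top of the cover at side pixel (263,408), although z reads 0.002. I'll raise the arm and check where the tips really are.

>>> jog_arm --commands '[-0.03, 0, 0, 0, -0.08, 0, 0, 0, -0.08, 0, 0, 0, -0.08, 0, 0, 0, -0.08, 0, 0, 0]'

```text
time: 4.65
eef_pos: [0.4197, 0.297, 0.0813]
eef_rot: [-0.921, 1.369, 0.921]
wrist_force: [-0.1, -0.3, -0.7]
width: -0.003
```

```bash
python3 -c "
from mv import *
c=env.read_camera('side');t=env.read_camera('top');go()
p=env.state()['eef_pos']
for d in (0,.01,.02,.03): print(d,proj(c,p+[0,0,d]).round(1),proj(t,p+[0,0,d]).round(1))
A=cv2.resize(c['image'][330:435,190:330,::-1],None,fx=4,fy=4,interpolation=cv2.INTER_CUBIC)
cv2.imwrite('pics/a4.png',A);np.savez('side2.npz',**c);np.savez('top2.npz',**t)
crop(t,(130,260,230,335),6,'pics/a4t.png')"
```

```text
t 4.75 pos [0.4194 0.2968 0.0807] toolx [-0.003  -0.0013 -1.    ] jawyaw 67.92 q [ 0.4   0.56  1.81 -0.    0.77 -0.79] w -0.0 F [ 0.47 -0.65  0.64]
0 [257.3 388.9] [169.7 304.9]
0.01 [256.8 385.6] [168.5 304.7]
0.02 [256.2 382.2] [167.3 304.6]
0.03 [255.7 378.8] [166.1 304.4]
```

View pics/a4.png

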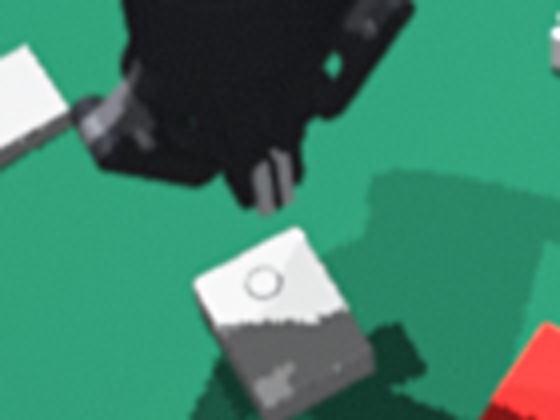

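View pics/a4t.png

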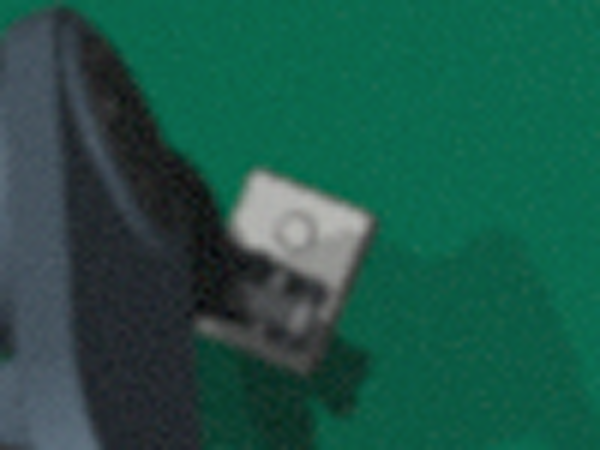

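```bash
python3 -c "
from h import *
s=load('side2.npz');t=load('top2.npz')
for u in ((180,315),(183,313),(176,306),(177,309)):
  X=tri(s,(257,383),t,u); print(X.round(4),proj(s,X).round(1),proj(t,X).round(1))
print(-t['R'].T@t['t'],-s['R'].T@s['t'])
A=cv2.resize(t['image'][290:330,150:210,::-1],None,fx=12,fy=12,interpolation=cv2.INTER_CUBIC)
cv2.imwrite('pics/a5.png',cv2.convertScaleAbs(A,alpha=2.))"
```

```text
[0.4107 0.2824 0.0834] [267.6 384.2] [175.8 308.8]
[0.4153 0.2784 0.073 ] [267.4 384.2] [178.9 306.9]
[0.4217 0.2863 0.0797] [260.6 383.5] [174.6 303.8]
[0.4179 0.2854 0.0816] [262.8 383.8] [174.7 305.6]
[ 0.36773558 -0.03800532  1.38187292] [0.06350463 0.61214208 0.90025823]
```

View pics/a5.png

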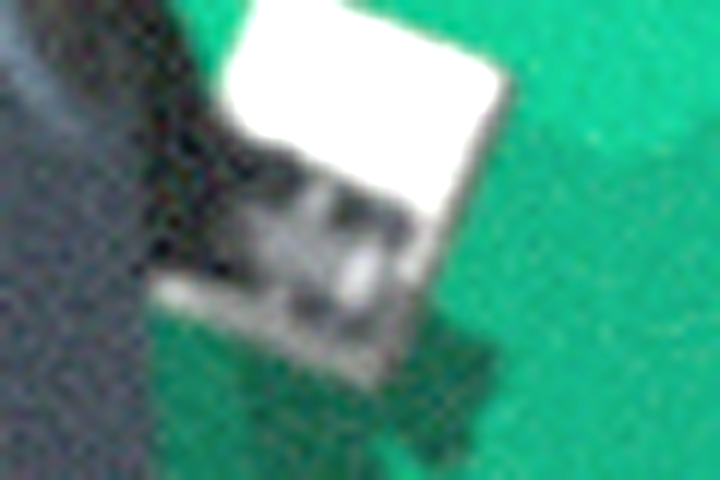

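>>> jog_arm --commands '[0, 0, 0, 0, 0, 0, 0, 0, 0, 0, 0, 0, 0, 0, 0, 0, 0, 0, 0, 0, 0, 0, 0, 0]' --fingers 0.5

```text
time: 5.35
eef_pos: [0.4206, 0.2974, 0.082]
eef_rot: [-0.921, 1.367, 0.921]
wrist_force: [0.4, 0.4, 0.2]
width: 0.751
```

```bash
python3 -c "
from mv import *
c=env.read_camera('side');go()
s=env.state();p=s['eef_pos'];z=Ro.from_rotvec(s['eef_rot']).as_matrix()[:,2]
for d in (0,.01,.02,.03): print(d,[((proj(c,p+[0,0,d]+k*z*.034)-[190,330])*5).round(0) for k in(-1,0,1)])
A=cv2.resize(c['image'][330:435,190:330,::-1],None,fx=5,fy=5,interpolation=cv2.INTER_CUBIC)
cv2.imwrite('pics/a6.png',A)"
```

```text
t 5.4 pos [0.4206 0.2974 0.0821] toolx [ 1.e-04  1.e-04 -1.e+00] jawyaw 67.93 q [ 0.4   0.56  1.81  0.    0.77 -0.79] w 0.752 F [ 0.04  0.35 -0.32]
0 [array([429., 240.]), array([332., 291.]), array([232., 345.])]
0.01 [array([427., 223.]), array([329., 275.]), array([229., 328.])]
0.02 [array([425., 206.]), array([327., 258.]), array([225., 311.])]
0.03 [array([424., 189.]), array([324., 241.]), array([221., 294.])]
```

View pics/a6.png

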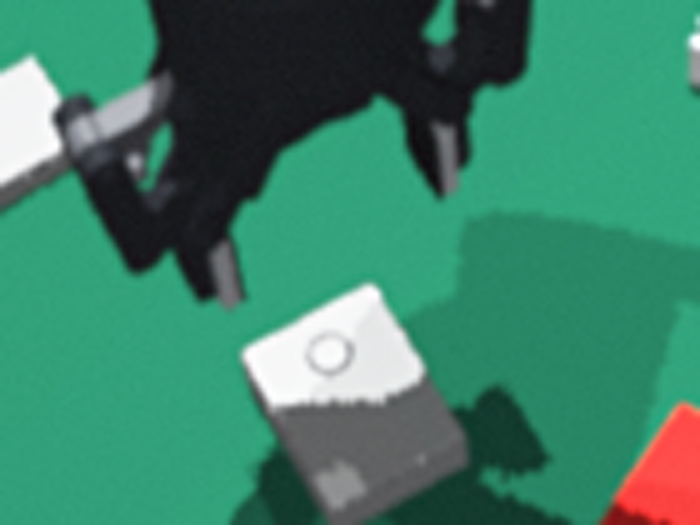

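In the side crop the finger ends are about 20 mm above the reported TCP height: (233,308) and (448,195) against the predicted (232,345) and (429,240). I'll descend with that offset in stages and watch the force.

>>> jog_arm --commands '[0.04, 0, 0, 0, 0.07, 0, 0, 0, 0.085, 0, 0, 0, 0.088, 0, 0, 0, 0.088, 0, 0, 0, 0.088, 0, 0, 0]'

```text
time: 6.0
eef_pos: [0.4213, 0.2977, -0.0052]
eef_rot: [-0.921, 1.365, 0.92]
wrist_force: [-0.2, -0.0, -1.0]
width: 0.747
```

```bash
python3 -c "
from mv import *
c=env.read_camera('side');go()
A=cv2.resize(c['image'][330:435,190:330,::-1],None,fx=5,fy=5,interpolation=cv2.INTER_CUBIC)
cv2.imwrite('pics/a7.png',A)"
```

```text
t 6.05 pos [ 0.4214  0.2978 -0.005 ] toolx [ 2.1e-03  9.0e-04 -1.0e+00] jawyaw 67.93 q [ 0.4   0.72  1.85 -0.    0.57 -0.79] w 0.749 F [ 0.72 -0.15  0.11]
```

View pics/a7.png

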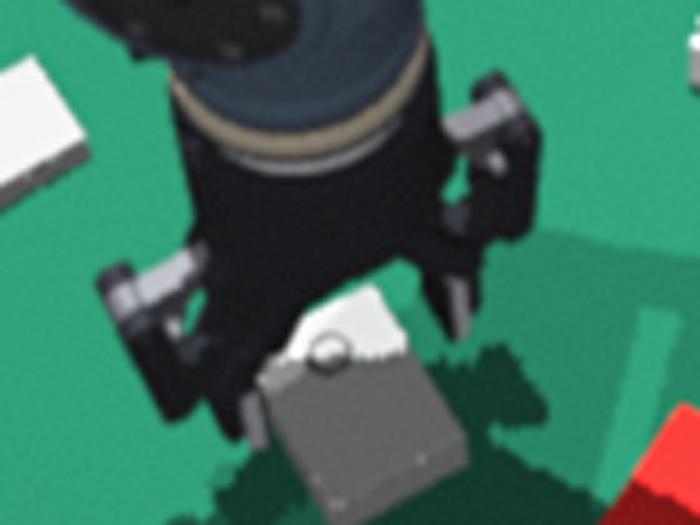

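>>> jog_arm --commands '[0.004, 0, 0, 0, 0.008, 0, 0, 0, 0.008, 0, 0, 0, 0.008, 0, 0, 0]'

```text
time: 6.45
eef_pos: [0.4205, 0.2974, -0.014]
eef_rot: [-0.921, 1.367, 0.921]
wrist_force: [-0.5, -0.6, 0.6]
width: 0.755
```

>>> jog_arm --commands '[0, 0, 0, 0, 0, 0, 0, 0, 0, 0, 0, 0, 0, 0, 0, 0, 0, 0, 0, 0, 0, 0, 0, 0]' --fingers -1

```text
time: 7.05
eef_pos: [0.4216, 0.2976, -0.0123]
eef_rot: [-0.921, 1.364, 0.92]
wrist_force: [-0.2, -1.4, 12.0]
width: 0.004
```

```bash
python3 -c "
from mv import *
c=env.read_camera('side');go([0.421,0.2975,0.05])
A=cv2.resize(c['image'][330:435,190:330,::-1],None,fx=5,fy=5,interpolation=cv2.INTER_CUBIC)
cv2.imwrite('pics/a8.png',A)"
```

```text
t 7.1 pos [ 0.4217  0.2976 -0.0122] toolx [ 2.7e-03  8.0e-04 -1.0e+00] jawyaw 67.94 q [ 0.4   0.74  1.85 -0.    0.55 -0.79] w 0.002 F [-1.08 -1.   12.85]
shift [-0.0622, 0.0004, -0.0002]
```

View pics/a8.png

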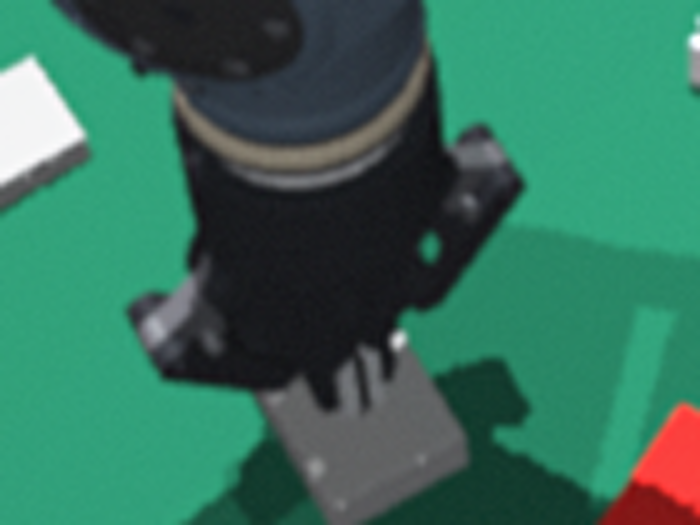

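The fingers shut on top of the cover again, pressing 12 N. That contact gives a direct height reference: the shut tips are about 32 mm above the reported z, because what I picked in the image was the near pad corner. I'll raise and redo it with that offset.

>>> jog_arm --commands '[-0.04, 0, 0, 0, -0.05, 0, 0, 0, -0.05, 0, 0, 0, -0.05, 0, 0, 0]'

```text
time: 7.5
eef_pos: [0.4203, 0.2973, 0.0359]
eef_rot: [-0.921, 1.367, 0.921]
wrist_force: [0.1, -0.4, -0.2]
width: -0.0
```

>>> jog_arm --commands '[0, 0, 0, 0, 0, 0, 0, 0, 0, 0, 0, 0, 0, 0, 0, 0, 0, 0, 0, 0]' --fingers 0.55

```text
time: 8.0
eef_pos: [0.4204, 0.2973, 0.0357]
eef_rot: [-0.921, 1.368, 0.921]
wrist_force: [-0.2, 0.0, -0.3]
width: 0.777
```

```bash
python3 -c "
from mv import *
c=env.read_camera('side');t=env.read_camera('top');np.savez('side3.npz',**c);go([0.421,0.2975,-.031],68)
s=env.state();p=s['eef_pos'];R=Ro.from_rotvec(s['eef_rot']).as_matrix()
for d in (0.015,.025,.035,.045): print(d,[[((proj(c,p+[0,0,d]+k*R[:,2]*.033+j*.011*R[:,1])-[190,330])*5).round(0).tolist() for k in(-1,1)] for j in (-1,1)])
A=cv2.resize(c['image'][330:435,190:330,::-1],None,fx=5,fy=5,interpolation=cv2.INTER_CUBIC)
cv2.imwrite('pics/a9.png',A); crop(t,(120,250,220,325),6,'pics/a9t.png')"
```

```text
t 8.1 pos [0.4205 0.2974 0.0359] toolx [-2.e-04 -1.e-04 -1.e+00] jawyaw 67.92 q [ 0.4   0.64  1.84  0.    0.66 -0.79] w 0.772 F [-0.58  0.41  0.22]
shift [0.0669, -0.0004, 0.0003]
turn -0.0004 alt 0.9996
0.015 [[[416.0, 266.0], [230.0, 365.0]], [[449.0, 318.0], [261.0, 420.0]]]
0.025 [[[414.0, 250.0], [227.0, 349.0]], [[447.0, 303.0], [258.0, 405.0]]]
0.035 [[[412.0, 234.0], [223.0, 333.0]], [[446.0, 286.0], [255.0, 389.0]]]
0.045 [[[410.0, 217.0], [220.0, 317.0]], [[444.0, 270.0], [252.0, 373.0]]]
```

View pics/a9.png

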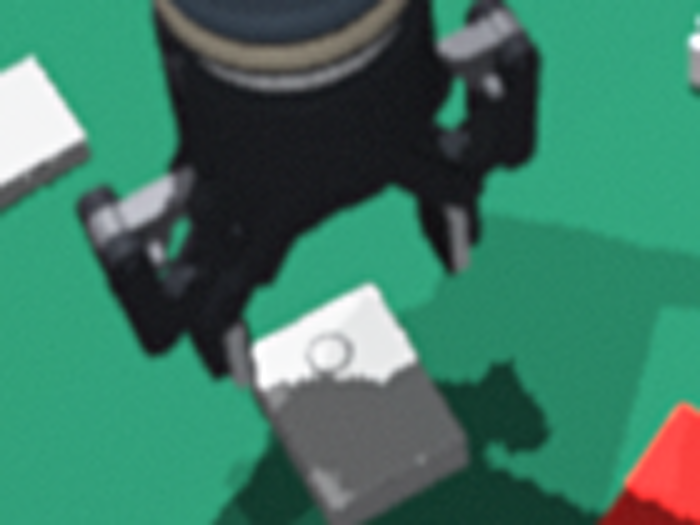

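View pics/a9t.png

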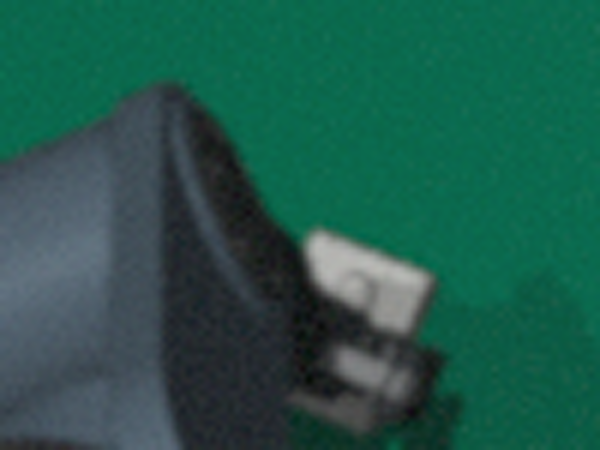

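>>> jog_arm --commands '[0.03, 0, 0, 0, 0.05, 0, 0, 0, 0.06, 0, 0, 0, 0.066, 0, 0, 0, 0.066, 0, 0, 0, 0.066, 0, 0, 0]'

```text
time: 8.7
eef_pos: [0.421, 0.2976, -0.0295]
eef_rot: [-0.921, 1.366, 0.921]
wrist_force: [0.5, 0.0, -0.0]
width: 0.772
```

>>> jog_arm --commands '[0, 0, 0, 0, 0, 0, 0, 0, 0, 0, 0, 0, 0, 0, 0, 0, 0, 0, 0, 0, 0, 0, 0, 0]' --fingers -1

```text
time: 9.3
eef_pos: [0.4212, 0.2977, -0.029]
eef_rot: [-0.921, 1.365, 0.92]
wrist_force: [-0.4, 0.1, 6.3]
width: 0.553
```

```bash
python3 -c "
from mv import *
c=env.read_camera('side');go([0.421,0.2975,0.05],68)
A=cv2.resize(c['image'][330:435,190:330,::-1],None,fx=5,fy=5,interpolation=cv2.INTER_CUBIC)
cv2.imwrite('pics/a10.png',A)"
```

```text
t 9.35 pos [ 0.4211  0.2976 -0.029 ] toolx [ 1.6e-03  7.0e-04 -1.0e+00] jawyaw 67.93 q [ 0.4   0.77  1.86 -0.    0.52 -0.79] w 0.549 F [-0.88 -0.22  6.79]
shift [-0.079, -0.0, -0.0001]
turn -0.0004 alt 0.9996
```

View pics/a10.png

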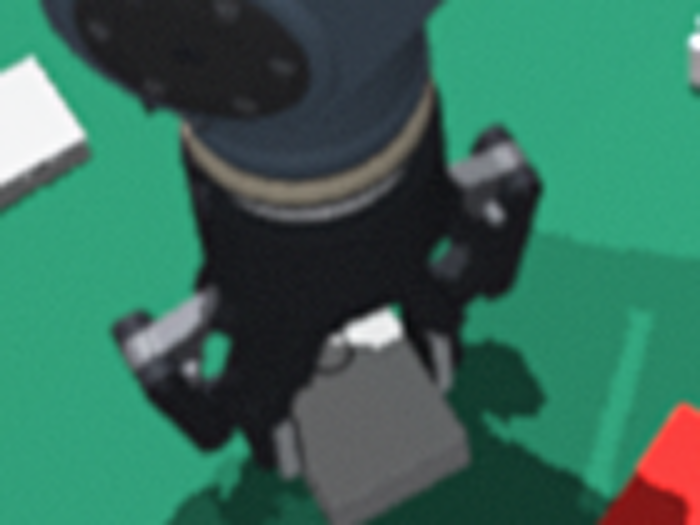

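Gripped: the width of 0.55 is about 47–48 mm. Lifting.

>>> jog_arm --commands '[-0.02, 0, 0, 0, -0.05, 0, 0, 0, -0.1, 0, 0, 0, -0.13, 0, 0, 0, -0.13, 0, 0, 0]'

```text
time: 9.85
eef_pos: [0.4236, 0.2988, 0.1043]
eef_rot: [-0.921, 1.357, 0.918]
wrist_force: [0.9, 0.1, 0.0]
width: 0.547
```

```bash
python3 -c "
from mv import *
go([0.6085,0.015,0.10],78.5)"
```

```text
t 9.85 pos [0.4236 0.2988 0.1043] toolx [ 0.0091  0.0039 -1.    ] jawyaw 67.94 q [ 0.4   0.52  1.8   0.    0.81 -0.79] w 0.547 F [0.91 0.06 0.01]
shift [0.0049, -0.278, -0.1936]
turn -0.0587 alt 0.9413
```

>>> jog_arm --commands '[0, -0.28, -0.191, -0.058, 0, -0.28, -0.191, -0.058, 0, -0.28, -0.191, -0.058, 0, -0.28, -0.191, -0.058, 0, -0.28, -0.191, -0.058, 0, -0.28, -0.191, -0.058, 0, -0.28, -0.191, -0.058, 0, -0.28, -0.191, -0.058]'

```text
time: 10.65
eef_pos: [0.6124, 0.0094, 0.0991]
eef_rot: [-1.057, 1.299, 1.05]
wrist_force: [0.1, 1.0, -1.7]
width: 0.553
```

>>> jog_arm --commands '[0, 0, 0, 0, 0, 0, 0, 0, 0, 0, 0, 0]'

```text
time: 10.95
eef_pos: [0.6067, 0.0167, 0.0994]
eef_rot: [-1.058, 1.299, 1.061]
wrist_force: [0.3, -0.6, -0.5]
width: 0.551
```

```bash
python3 -c "
from mv import *
c=env.read_camera('side');t=env.read_camera('top');np.savez('side4.npz',**c);np.savez('top4.npz',**t)
go([0.6085,0.015,0.03],78.5)
A=cv2.resize(c['image'][180:300,220:360,::-1],None,fx=5,fy=5,interpolation=cv2.INTER_CUBIC)
cv2.imwrite('pics/b1.png',A); crop(t,(240,160,360,250),6,'pics/b1t.png')"
```

```text
t 11.05 pos [0.6074 0.0166 0.0999] toolx [-9.e-04  2.e-04 -1.e+00] jawyaw 78.47 q [-0.16  0.63  1.56  0.    0.95 -1.53] w 0.548 F [ 0.89  0.62 -0.28]
shift [0.0699, -0.0015, -0.0013]
turn -0.0001 alt 0.9999
```

View pics/b1.png

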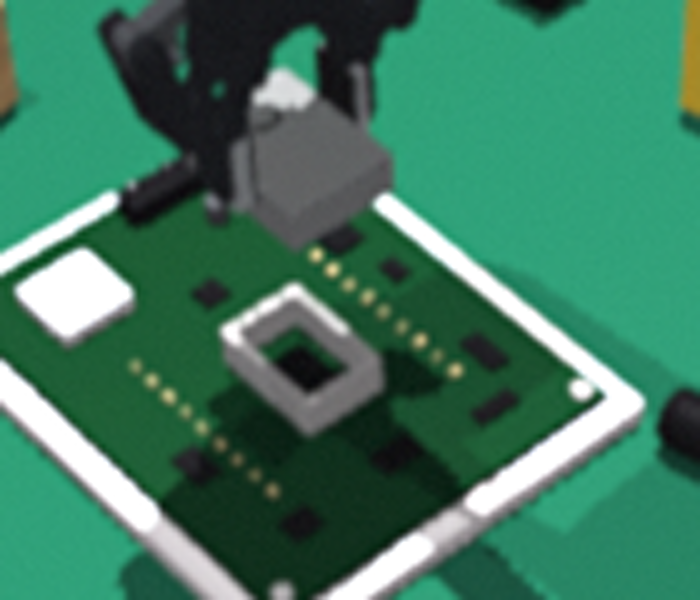

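View pics/b1t.png

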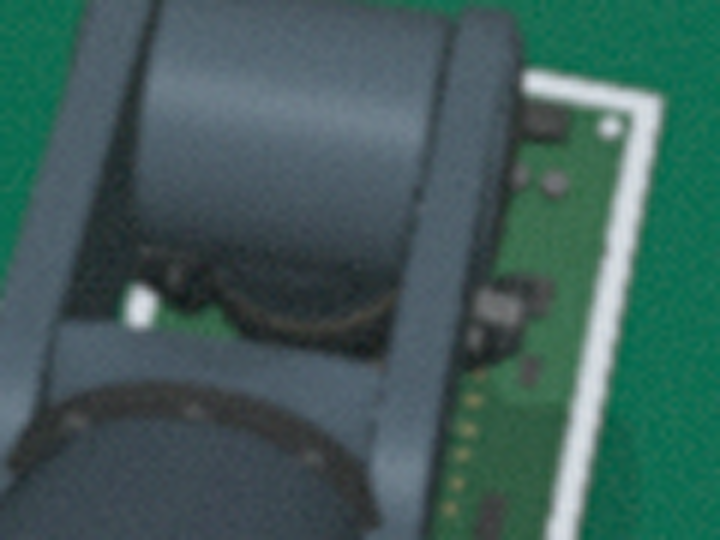

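```bash
python3 - <<'E'
from h import *
s=load('side4.npz')
k=5
im=cv2.resize(s['image'][180:250,240:310,::-1],None,fx=10,fy=10,interpolation=cv2.INTER_CUBIC)
yaw=np.radians(-11.53); ux=np.array([np.cos(yaw),np.sin(yaw)]); uy=np.array([-ux[1],ux[0]])
C=np.array([.6069,.0149])
im=cv2.convertScaleAbs(im,alpha=1.3)
def dr(C,z0,col):
  for a,b,z in [(-32,24,.02),(-32,-24,.02),(-32,24,0),(-32,-24,0),(32,24,.02),(32,-24,.02)]:
    P=C+ux*a/1000+uy*b/1000; u=(proj(s,[P[0],P[1],z0+z])-[240,180]+.5)*10-.5
    print(a,b,z,u.round(0)); cv2.circle(im,tuple(int(v) for v in u),4,col,-1)
dr(C,.129,(0,0,255))
cv2.imwrite('pics/b2.png',im)
E
```

```text
-32 24 0.02 [378. 417.]
-32 -24 0.02 [581. 294.]
-32 24 0 [384. 495.]
-32 -24 0 [584. 372.]
32 24 0.02 [160. 238.]
32 -24 0.02 [361. 122.]
```

View pics/b2.png

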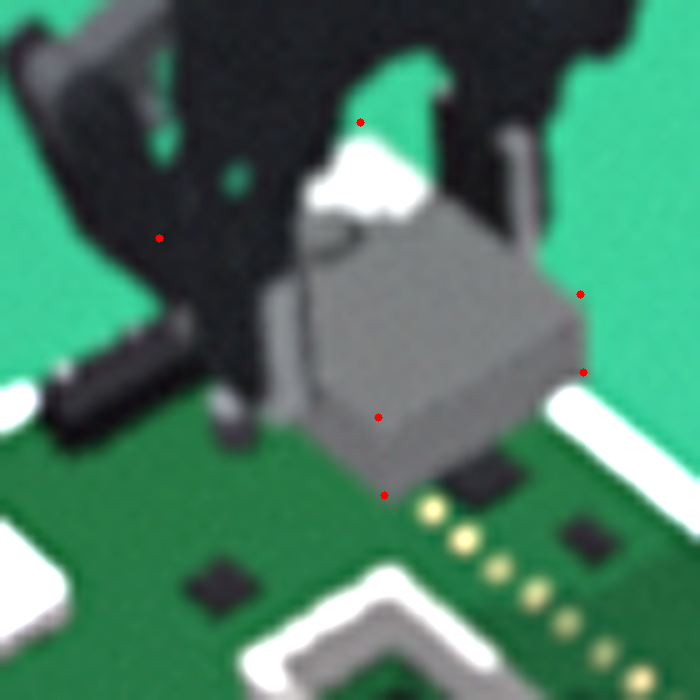

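```bash
python3 - <<'E'
from h import *
s=load('side4.npz'); im=s['image'].astype(int)
for u in (284,288,292): print(u,[tuple(im[v,u]) [0] for v in range(205,236)],[im[v,u][1]-im[v,u][0] for v in range(205,236)])
s0=load('side0.npz')['image'].astype(int)
for u in (345-100,252,): pass
for u in (346,350,): pass
for u in (266,270,274): print(u,[s0[v,u][0] for v in range(420,445)] if False else [s0[v,u][0] for v in range(410,440)])
E
```

```text
284 [np.int64(96), np.int64(96), np.int64(95), np.int64(95), np.int64(95), np.int64(95), np.int64(96), np.int64(96), np.int64(97), np.int64(97), np.int64(98), np.int64(96), np.int64(98), np.int64(97), np.int64(95), np.int64(87), np.int64(87), np.int64(86), np.int64(87), np.int64(89), np.int64(84), np.int64(74), np.int64(48), np.int64(23), np.int64(50), np.int64(111), np.int64(111), np.int64(57), np.int64(50), np.int64(54), np.int64(33)] [np.int64(3), np.int64(3), np.int64(3), np.int64(3), np.int64(1), np.int64(4), np.int64(4), np.int64(2), np.int64(1), np.int64(1), np.int64(1), np.int64(2), np.int64(0), np.int64(2), np.int64(1), np.int64(2), np.int64(2), np.int64(1), np.int64(0), np.int64(1), np.int64(1), np.int64(2), np.int64(2), np.int64(17), np.int64(27), np.int64(20), np.int64(24), np.int64(48), np.int64(49), np.int64(48), np.int64(61)]
288 [np.int64(97), np.int64(97), np.int64(97), np.int64(97), np.int64(95), np.int64(96), np.int64(97), np.int64(95), np.int64(96), np.int64(95), np.int64(96), np.int64(96), np.int64(92), np.int64(88), np.int64(87), np.int64(86), np.int64(88), np.i
[... 2081 characters left out ...]
4(233), np.int64(232), np.int64(199), np.int64(141), np.int64(98), np.int64(76), np.int64(70), np.int64(69), np.int64(57), np.int64(37), np.int64(31), np.int64(35), np.int64(39), np.int64(38), np.int64(37), np.int64(39), np.int64(38), np.int64(40), np.int64(39)]
274 [np.int64(229), np.int64(228), np.int64(229), np.int64(228), np.int64(229), np.int64(229), np.int64(229), np.int64(229), np.int64(230), np.int64(232), np.int64(224), np.int64(181), np.int64(113), np.int64(72), np.int64(66), np.int64(71), np.int64(67), np.int64(54), np.int64(32), np.int64(28), np.int64(35), np.int64(39), np.int64(40), np.int64(39), np.int64(39), np.int64(39), np.int64(39), np.int64(41), np.int64(37), np.int64(37)]
```

The cover in hand lines up with the predicted rim corners to about 1 px. I'll lower it to just above the frame and check again.

>>> jog_arm --commands '[0.03, -0.001, -0.001, 0, 0.06, -0.001, -0.001, 0, 0.075, -0.001, -0.001, 0, 0.085, -0.001, -0.001, 0, 0.085, -0.001, -0.001, 0, 0.085, -0.001, -0.001, 0, 0.085, -0.001, -0.001, 0]'

```text
time: 11.75
eef_pos: [0.6101, 0.0139, 0.0162]
eef_rot: [-1.06, 1.297, 1.057]
wrist_force: [0.2, -0.0, -0.7]
width: 0.552
```

```bash
python3 - <<'E'
from mv import *
s=env.read_camera('side');go([0.6085,0.015,-.012],78.5); np.savez('side5.npz',**s)
im=cv2.resize(s['image'][210:290,240:320,::-1],None,fx=7,fy=7,interpolation=cv2.INTER_CUBIC)
yaw=np.radians(-11.53); ux=np.array([np.cos(yaw),np.sin(yaw)]); uy=np.array([-ux[1],ux[0]])
C=np.array([.6069,.0149])
im=cv2.convertScaleAbs(im,alpha=1.4)
z0=env.state()['eef_pos'][2]+.0275; print(z0)
for a,b,z in [(-32,24,z0+.02),(-32,-24,z0+.02),(-32,24,z0),(-32,-24,z0),(32,24,z0+.02),(32,-24,z0+.02),(-27,19,.034),(-27,-19,.034),(-27,19,.016),(-27,-19,.016)]:
    P=C+ux*a/1000+uy*b/1000; u=(proj(s,[P[0],P[1],z])-[240,210]+.5)*7-.5
    cv2.circle(im,tuple(int(v) for v in u),3,(0,0,255) if abs(a)==32 else (0,255,255),-1)
cv2.imwrite('pics/b3.png',im)
E
```

```text
t 11.8 pos [0.61   0.0139 0.0162] toolx [ 2.4e-03 -4.0e-04 -1.0e+00] jawyaw 78.37 q [-0.16  0.75  1.6  -0.    0.78 -1.53] w 0.554 F [-0.5  -0.13  0.14]
shift [0.0282, 0.0018, 0.0008]
turn -0.0007 alt 0.9993
0.04374825931792495
```

View pics/b3.png

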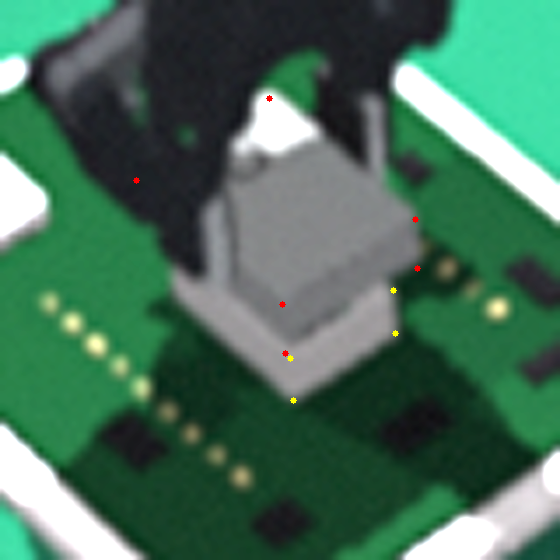

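The frame matches its markers. The cover rim at (290,342) sits about 1.6 px too far back, which agrees with the reading of x=0.610. I'll correct it and go down partway.

>>> jog_arm --commands '[0, 0.001, 0.001, 0, 0, 0.001, 0.001, 0, 0, 0.001, 0.001, 0]'

```text
time: 12.1
eef_pos: [0.6083, 0.0152, 0.0153]
eef_rot: [-1.059, 1.298, 1.058]
wrist_force: [-0.4, 0.6, -0.9]
width: 0.554
```

```bash
cat > b.py <<'E'
from mv import *
import sys
s=env.read_camera('side');go([0.6085,0.015,-.012],78.5)
im=cv2.resize(s['image'][210:290,240:320,::-1],None,fx=7,fy=7,interpolation=cv2.INTER_CUBIC)
yaw=np.radians(-11.53); ux=np.array([np.cos(yaw),np.sin(yaw)]); uy=np.array([-ux[1],ux[0]])
C=np.array([.6069,.0149])
im=cv2.convertScaleAbs(im,alpha=1.4)
z0=env.state()['eef_pos'][2]+.0275 if len(sys.argv)<3 else float(sys.argv[2]); print(z0)
for a,b,z in [(-32,24,z0+.02),(-32,-24,z0+.02),(-32,24,z0),(-32,-24,z0),(32,24,z0+.02),(32,-24,z0+.02),(-27,19,.034),(-27,-19,.034),(-27,19,.016),(-27,-19,.016)]:
    P=C+ux*a/1000+uy*b/1000; u=(proj(s,[P[0],P[1],z])-[240,210]+.5)*7-.5
    cv2.circle(im,tuple(int(v) for v in u),3,(0,0,255) if abs(a)==32 else (0,255,255),-1)
cv2.imwrite('pics/%s.png'%sys.argv[1],im)
E
python3 b.py b4
```

```text
t 12.15 pos [0.6083 0.0152 0.0152] toolx [ 3.e-04 -1.e-04 -1.e+00] jawyaw 78.37 q [-0.16  0.75  1.6  -0.    0.78 -1.53] w 0.551 F [-0.77  0.52 -0.55]
shift [0.0272, -0.0002, -0.0001]
turn -0.0007 alt 0.9993
0.04274616312106694
```

View pics/b4.png

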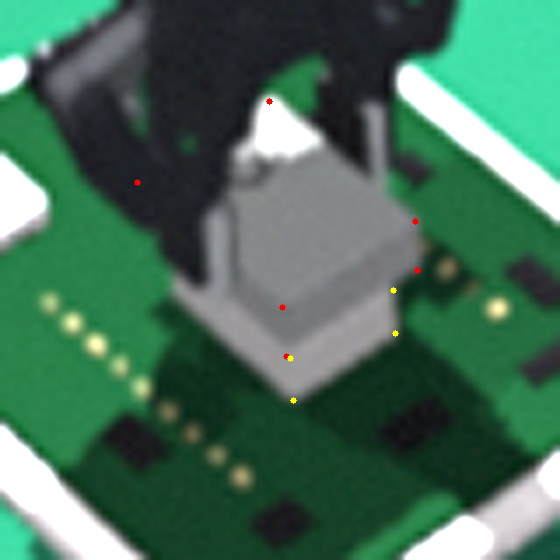

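>>> jog_arm --commands '[0, 0, 0.001, 0, 0.006, 0, 0.001, 0, 0.01, 0, 0.001, 0, 0.014, 0, 0.001, 0, 0.014, 0, 0.001, 0, 0.014, 0, 0.001, 0]'

```text
time: 12.75
eef_pos: [0.6082, 0.0161, 0.0007]
eef_rot: [-1.058, 1.299, 1.059]
wrist_force: [0.1, 0.1, -0.1]
width: 0.548
```

```bash
python3 b.py b5
```

```text
t 12.8 pos [0.6085 0.0161 0.0009] toolx [-1.e-04  0.e+00 -1.e+00] jawyaw 78.36 q [-0.16  0.78  1.61  0.    0.76 -1.52] w 0.546 F [ 1.29  0.2  -0.07]
shift [0.0129, -0.0002, -0.0011]
turn -0.0008 alt 0.9992
0.028400104559566205
```

View pics/b5.png

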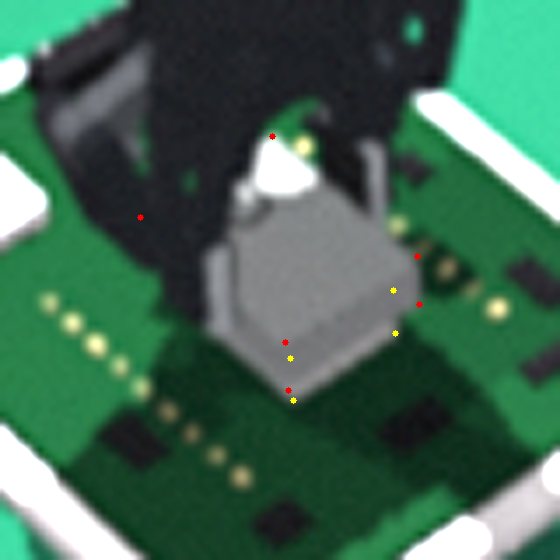

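No contact force with the rim already below the frame's top edge, so it is going over. Lowering the rest.

>>> jog_arm --commands '[0.004, 0, 0, 0, 0.007, 0, 0, 0, 0.01, 0, 0, 0, 0.01, 0, 0, 0, 0.01, 0, 0, 0]'

```text
time: 13.3
eef_pos: [0.6084, 0.0161, -0.0091]
eef_rot: [-1.058, 1.299, 1.058]
wrist_force: [0.5, -0.4, -1.0]
width: 0.55
```

```bash
python3 b.py b6
```

```text
t 13.35 pos [ 0.6085  0.0161 -0.009 ] toolx [ 0.  0. -1.] jawyaw 78.36 q [-0.16  0.79  1.61  0.    0.74 -1.52] w 0.547 F [ 0.29 -0.95 -0.35]
shift [0.003, -0.0003, -0.0011]
turn -0.0008 alt 0.9992
0.018487133794166066
```

View pics/b6.png

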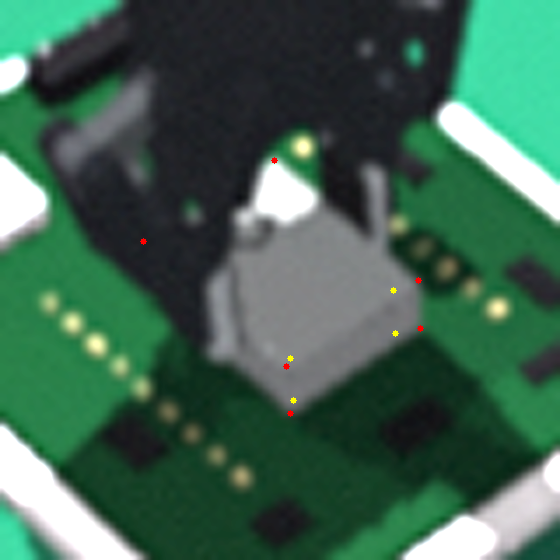

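>>> jog_arm --commands '[0.001, 0, 0, 0, 0.002, 0, 0, 0, 0.002, 0, 0, 0]'

```text
time: 13.65
eef_pos: [0.6084, 0.0161, -0.011]
eef_rot: [-1.058, 1.299, 1.058]
wrist_force: [0.6, 0.1, -0.9]
width: 0.552
```

>>> jog_arm --commands '[0, 0, 0, 0, 0, 0, 0, 0, 0, 0, 0, 0, 0, 0, 0, 0]' --fingers 0.5

```text
time: 14.05
eef_pos: [0.6085, 0.0161, -0.0109]
eef_rot: [-1.058, 1.298, 1.058]
wrist_force: [-0.2, 1.1, 0.4]
width: 0.751
```

>>> jog_arm --commands '[-0.03, 0, 0, 0, -0.08, 0, 0, 0, -0.13, 0, 0, 0, -0.18, 0, 0, 0, -0.2, 0, 0, 0, -0.2, 0, 0, 0]'

```text
time: 14.65
eef_pos: [0.6112, 0.0158, 0.1936]
eef_rot: [-1.063, 1.292, 1.052]
wrist_force: [0.2, -0.3, 0.1]
width: 0.753
```

```bash
python3 b.py b7 .017; python3 -c "
from mv import *
go([0.442,-.243,.19])"
```

```text
t 14.7 pos [0.6093 0.016  0.1908] toolx [ 3.9e-03 -6.0e-04 -1.0e+00] jawyaw 78.37 q [-0.16  0.51  1.49 -0.    1.14 -1.52] w 0.752 F [-0.21 -0.78 -1.17]
shift [0.2028, 0.0014, -0.0012]
turn -0.0007 alt 0.9993
0.017
t 14.7 pos [0.6093 0.016  0.1908] toolx [ 3.9e-03 -6.0e-04 -1.0e+00] jawyaw 78.37 q [-0.16  0.51  1.49 -0.    1.14 -1.52] w 0.752 F [-0.21 -0.78 -1.17]
shift [0.0003, 0.1116, -0.2874]
```

View pics/b7.png

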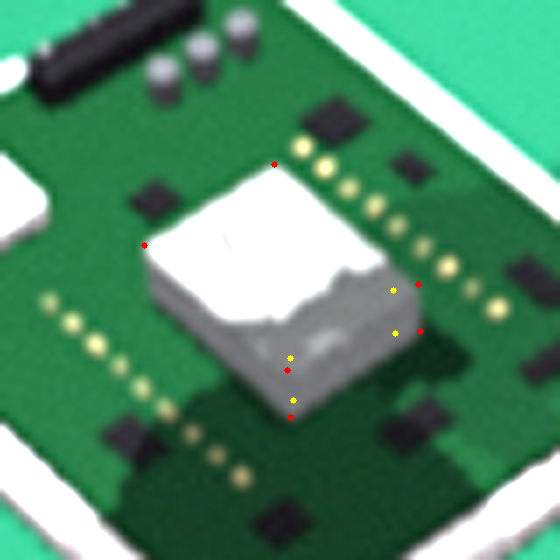

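The cover is seated. All its corners at side crop (275,164), (145,245), (290,415) and (420,330) match the prediction for the rim 1 mm above the board. Now the probe.

>>> jog_arm --commands '[0, 0.112, -0.288, 0, 0, 0.112, -0.288, 0, 0, 0.112, -0.288, 0, 0, 0.112, -0.288, 0, 0, 0.112, -0.288, 0, 0, 0.112, -0.288, 0, 0, 0.112, -0.288, 0, 0, 0.112, -0.288, 0]'

```text
time: 15.5
eef_pos: [0.4389, -0.2439, 0.1873]
eef_rot: [-1.052, 1.3, 1.059]
wrist_force: [0.7, 0.6, 0.3]
width: 0.751
```

>>> jog_arm --commands '[0.02, 0, 0, 0, 0.02, 0, 0, 0, 0.02, 0, 0, 0, 0.02, 0, 0, 0]'

```text
time: 15.9
eef_pos: [0.4414, -0.2424, 0.1692]
eef_rot: [-1.06, 1.297, 1.06]
wrist_force: [-0.3, -0.1, -1.0]
width: 0.752
```

```bash
python3 -c "
from mv import *
c=env.read_camera('side');t=env.read_camera('top');go([0.441,-.243,.065])
crop(c,(360,80,500,230),4,'pics/c1.png');crop(t,(360,230,480,320),5,'pics/c1t.png')"; python3 -c "
from m import *
from station import env
c=env.read_camera('top')
print('cover on frame, top',rect(c,(275,198,325,248),125,.037,satmax=60))
crop(c,(270,193,350,253),8,'pics/c1f.png')"
```

```text
t 16.0 pos [ 0.4413 -0.2429  0.1695] toolx [ 8.e-04 -6.e-04 -1.e+00] jawyaw 78.44 q [-0.73  0.41  1.77  0.    0.97 -2.09] w 0.753 F [ 0.01 -0.31  0.88]
shift [0.1045, 0.0004, -0.0001]
cover on frame, top (array([609.94287109,  15.82467079]), 66.36235046386719, 51.10691452026367, -11.82080078125)
```

View pics/c1.png

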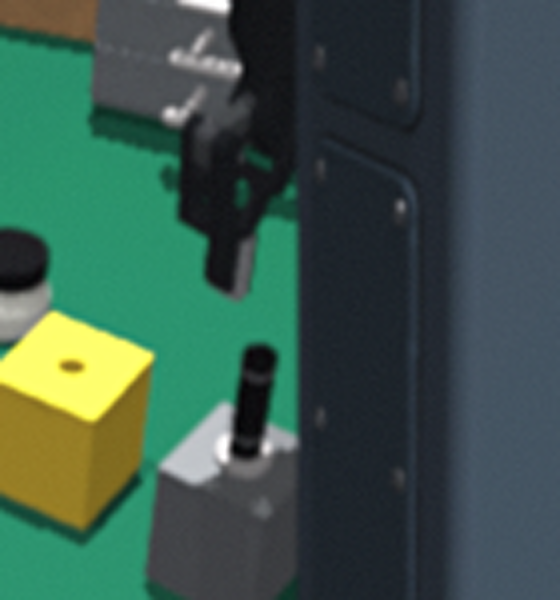

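View pics/c1t.png

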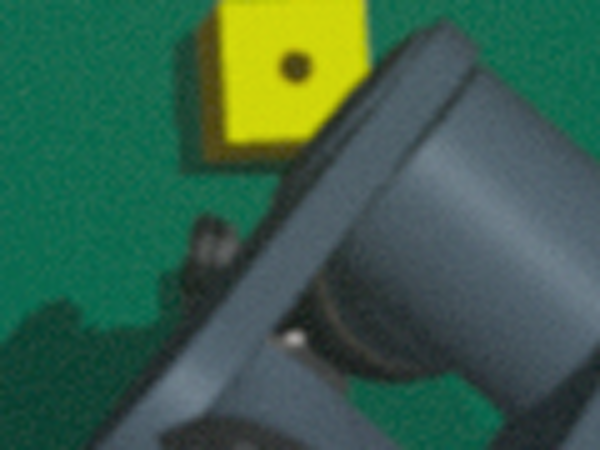

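View pics/c1f.png

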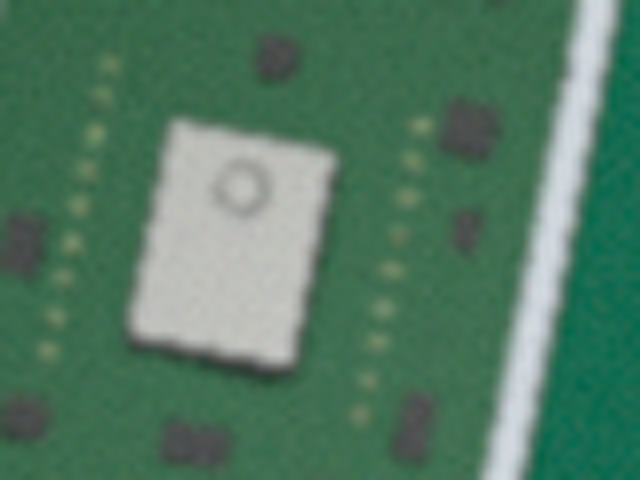

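From the top, the cover is centred at (610.0, 15.8) mm against the frame's (610.0, 15.2), turned −11.8° against −11.5°. The probe handle stands clear below the fingers, at side crop (250,400). Descending on it.

>>> jog_arm --commands '[0.03, 0, 0, 0, 0.06, 0, 0, 0, 0.085, 0, 0, 0, 0.1, 0, 0, 0, 0.104, 0, 0, 0, 0.104, 0, 0, 0]'

```text
time: 16.65
eef_pos: [0.4408, -0.2433, 0.0649]
eef_rot: [-1.058, 1.298, 1.059]
wrist_force: [-0.3, 0.6, -0.8]
width: 0.75
```

```bash
python3 -c "
from mv import *
c=env.read_camera('side');go([0.441,-.243,.065])
crop(c,(360,80,500,230),4,'pics/c2.png')"
```

```text
t 16.7 pos [ 0.4411 -0.2437  0.0655] toolx [ 8.e-04 -6.e-04 -1.e+00] jawyaw 78.37 q [-0.73  0.58  1.85  0.    0.71 -2.09] w 0.754 F [-0.86 -0.19 -0.21]
shift [0.0005, 0.0003, 0.0006]
```

View pics/c2.png

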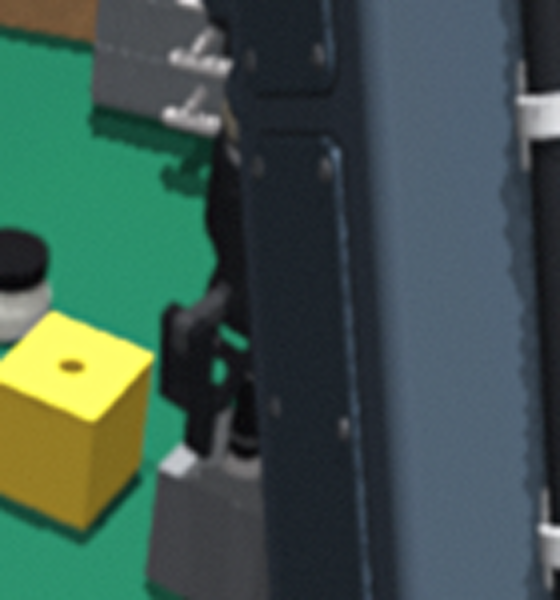

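>>> jog_arm --commands '[0, 0, 0, 0, 0, 0, 0, 0, 0, 0, 0, 0, 0, 0, 0, 0, 0, 0, 0, 0, 0, 0, 0, 0]' --fingers -1 --force 60

```text
time: 17.3
eef_pos: [0.441, -0.2436, 0.0658]
eef_rot: [-1.059, 1.298, 1.057]
wrist_force: [0.4, 0.3, 5.8]
width: 0.194
```

```bash
python3 -c "
from mv import *
c=env.read_camera('side');go([0.441,-.243,.065])
crop(c,(360,80,500,230),4,'pics/c3.png')"
```

```text
t 17.35 pos [ 0.441  -0.2436  0.0657] toolx [ 1.e-03 -8.e-04 -1.e+00] jawyaw 78.36 q [-0.73  0.58  1.85  0.    0.71 -2.09] w 0.193 F [-0.91  1.31  6.81]
shift [0.0007, 0.0001, 0.0006]
```

View pics/c3.png

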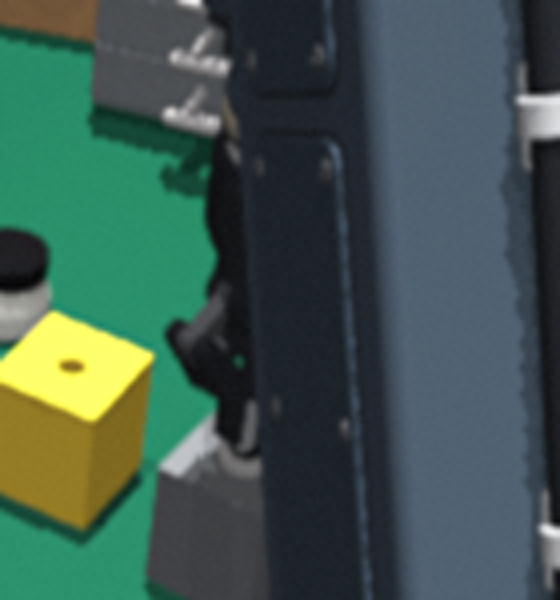

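Gripped: 0.193 is about 16–18 mm. Lifting straight up.

>>> jog_arm --commands '[-0.02, 0, 0, 0, -0.05, 0, 0, 0, -0.08, 0, 0, 0, -0.11, 0, 0, 0, -0.13, 0, 0, 0, -0.13, 0, 0, 0, -0.13, 0, 0, 0]'

```text
time: 18.05
eef_pos: [0.4402, -0.243, 0.1945]
eef_rot: [-1.058, 1.299, 1.059]
wrist_force: [0.2, 1.3, -1.0]
width: 0.192
```

```bash
python3 -c "
from mv import *
c=env.read_camera('side');go([0.6242,.0122,.19],78.4)
crop(c,(340,40,480,190),4,'pics/c4.png')"
```

```text
t 18.1 pos [ 0.4398 -0.2426  0.1938] toolx [-0.0019  0.0016 -1.    ] jawyaw 78.36 q [-0.73  0.37  1.74 -0.    1.03 -2.09] w 0.195 F [-0.21 -0.09 -1.24]
shift [0.0039, -0.1292, 0.2868]
turn -0.0002 alt 0.9998
```

View pics/c4.png

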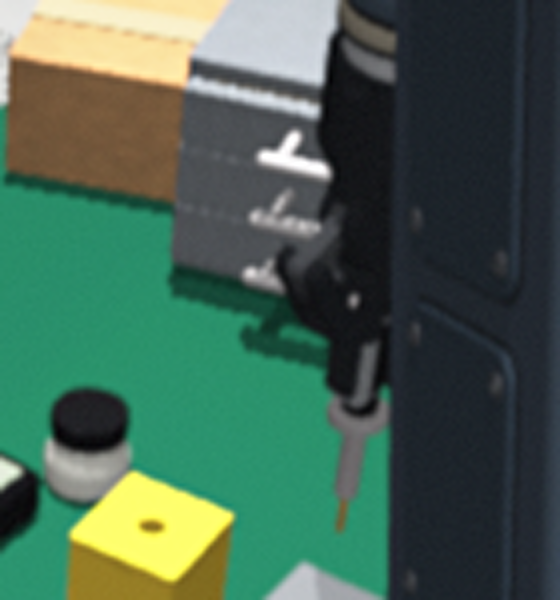

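The probe is out, with its tip clear at crop (341,530). Moving above the circle.

>>> jog_arm --commands '[0, -0.128, 0.287, 0, 0, -0.128, 0.287, 0, 0, -0.128, 0.287, 0, 0, -0.128, 0.287, 0, 0, -0.128, 0.287, 0, 0, -0.128, 0.287, 0, 0, -0.128, 0.287, 0, 0, -0.128, 0.287, 0]'

```text
time: 18.9
eef_pos: [0.6236, 0.014, 0.1926]
eef_rot: [-1.059, 1.299, 1.064]
wrist_force: [-0.9, -1.0, -1.4]
width: 0.193
```

>>> jog_arm --commands '[0.03, 0, 0, 0, 0.06, 0, 0, 0, 0.07, 0, 0, 0, 0.07, 0, 0, 0, 0.07, 0, 0, 0]'

```text
time: 19.4
eef_pos: [0.6241, 0.0108, 0.1256]
eef_rot: [-1.058, 1.299, 1.057]
wrist_force: [0.5, 0.5, -0.5]
width: 0.194
```

```bash
python3 -c "
from mv import *
c=env.read_camera('side');np.savez('side6.npz',**c);go([0.6242,.0122,.0857],78.4)
crop(c,(220,180,320,270),6,'pics/d1.png')
for z in (.037,.057,.067,.077,.087): print(z,((proj(c,(.6242,.0122,z))-[220,180]+.5)*6).round(0), ((proj(c,(.6226,.0118,z))-[220,180]+.5)*6).round(0))"
```

```text
t 19.45 pos [0.6247 0.0109 0.1263] toolx [ 2.1e-03 -5.0e-04 -1.0e+00] jawyaw 78.31 q [-0.16  0.61  1.5  -0.    1.03 -1.53] w 0.195 F [-0.19 -0.43 -0.88]
shift [0.0406, 0.0009, 0.0012]
turn -0.0005 alt 0.9995
0.037 [326. 380.] [330. 382.]
0.057 [322. 338.] [327. 340.]
0.067 [320. 317.] [325. 319.]
0.077 [318. 296.] [323. 297.]
0.087 [317. 274.] [321. 275.]
```

View pics/d1.png

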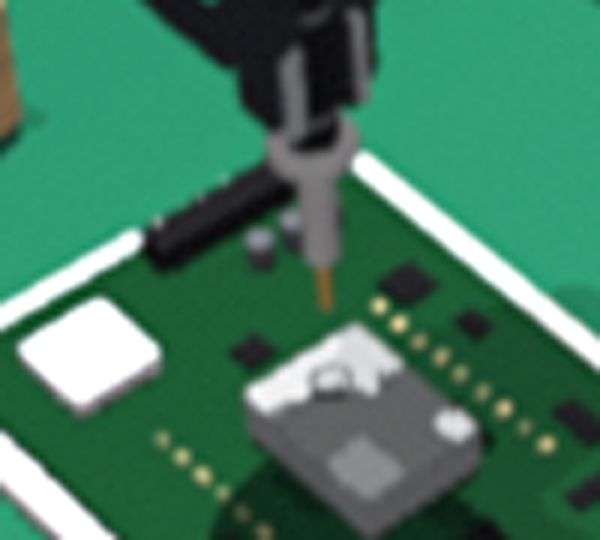

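>>> jog_arm --commands '[0.012, 0, 0, 0, 0.022, 0, 0, 0, 0.028, 0, 0, 0, 0.028, 0, 0, 0, 0.028, 0, 0, 0]'

```text
time: 19.95
eef_pos: [0.6238, 0.012, 0.0967]
eef_rot: [-1.058, 1.299, 1.059]
wrist_force: [0.0, 0.2, -0.3]
width: 0.197
```

```bash
python3 -c "
from mv import *
c=env.read_camera('side');t=env.read_camera('top');go([0.6242,.0122,.0857],78.4)
crop(c,(230,200,310,260),8,'pics/d2.png')"
```

```text
t 20.05 pos [0.6243 0.012  0.0972] toolx [ 7.e-04 -1.e-04 -1.e+00] jawyaw 78.37 q [-0.16  0.65  1.52  0.    0.97 -1.53] w 0.196 F [-1.36 -0.06 -1.52]
shift [0.0115, 0.0001, 0.0002]
turn -0.0002 alt 0.9998
```

View pics/d2.png

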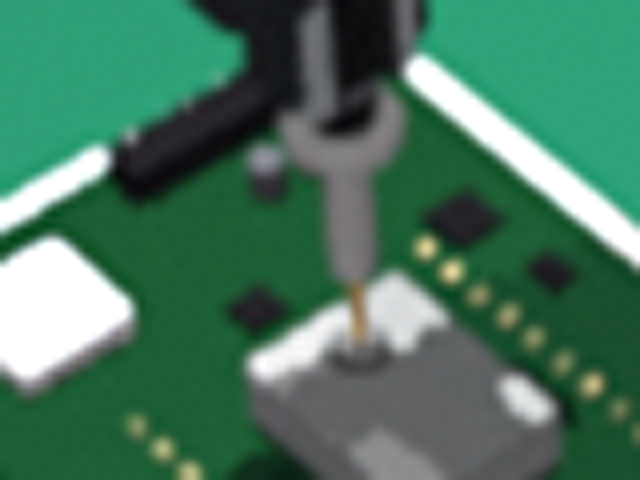

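The tip at (360,348) is over the circle, centred at about (359,352). Pressing in steps.

>>> jog_arm --commands '[0.003, 0, 0, 0, 0.005, 0, 0, 0, 0.007, 0, 0, 0, 0.007, 0, 0, 0, 0.007, 0, 0, 0, 0.007, 0, 0, 0]'

```text
time: 20.65
eef_pos: [0.6241, 0.0119, 0.0902]
eef_rot: [-1.059, 1.298, 1.058]
wrist_force: [0.6, -0.3, 1.0]
width: 0.189
```

```bash
python3 -c "
from mv import *
F=[]
for i in range(4):
  c=env.read_camera('side'); F.append(env.state()['wrist_force'])
print(np.mean(F,0)); go([0.6242,.0122,.0857],78.4)
crop(c,(230,200,310,260),8,'pics/d3.png')"
```

```text
[0.28778755 0.08880315 0.07056659]
t 20.85 pos [0.6241 0.0119 0.0901] toolx [ 4.e-04 -1.e-04 -1.e+00] jawyaw 78.37 q [-0.16  0.66  1.53 -0.    0.95 -1.53] w 0.196 F [-0.35 -0.03  0.38]
shift [0.0044, -0.0001, 0.0003]
turn -0.0002 alt 0.9998
```

View pics/d3.png

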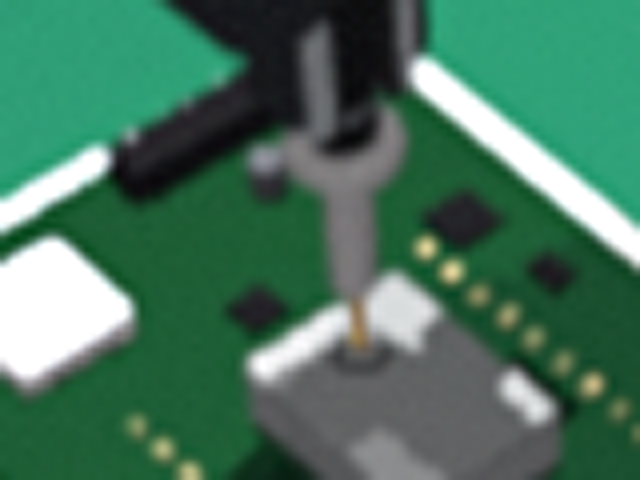

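>>> jog_arm --commands '[0.002, 0, 0, 0, 0.004, 0, 0, 0, 0.0045, 0, 0, 0, 0.0045, 0, 0, 0, 0.0045, 0, 0, 0, 0.0045, 0, 0, 0]'

```text
time: 21.45
eef_pos: [0.624, 0.0119, 0.0856]
eef_rot: [-1.058, 1.298, 1.058]
wrist_force: [0.5, -0.1, 0.9]
width: 0.197
```

```bash
python3 -c "
from mv import *
F=[]
for i in range(10):
  c=env.read_camera('side'); F.append(env.state()['wrist_force'])
t=env.read_camera('top')
print(np.mean(F,0)); go([0.6242,.0122,.0857],78.4)
crop(c,(230,200,310,260),8,'pics/d4.png'); cv2.imwrite('pics/d4f.png',t['image'][:,:,::-1])"
```

```text
[ 0.56678535 -0.14182356  1.13966674]
t 22.0 pos [0.624  0.0119 0.0855] toolx [ 2.e-04  0.e+00 -1.e+00] jawyaw 78.36 q [-0.16  0.67  1.53  0.    0.94 -1.53] w 0.193 F [1.38 0.75 1.54]
shift [-0.0002, -0.0002, 0.0003]
turn -0.0002 alt 0.9998
```

View pics/d4.png

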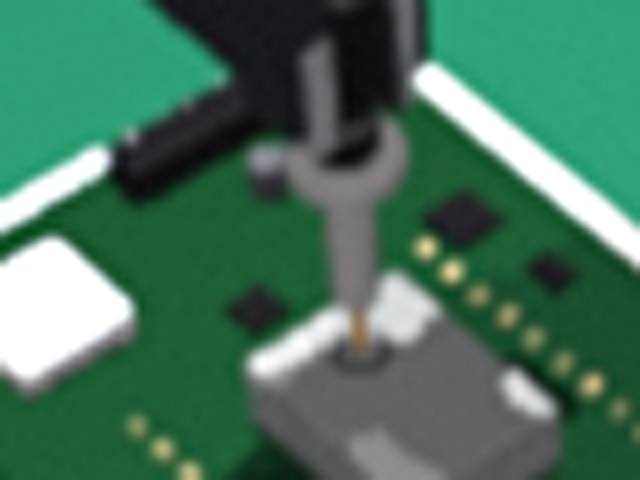

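View pics/d4f.png

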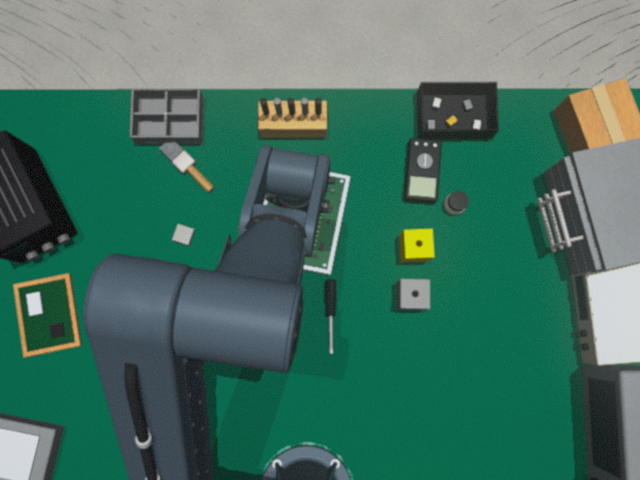

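The spring push is about 1.14 N measured plus about 1 N of probe weight, so roughly 2.1 N, or 7 mm in. The tip at (360,350) is inside the circle, and the bystanders visible from the top are where they were. Handing in.

```bash
python3 -c "
from station import env
print(env.finish_job())"
```

```text
the job is handed in; nothing more can be done
None
```

The large cover is down over the frame and released. The probe is held upright in the gripper with its tip pressed inside the marked circle. I handed the job in at about 22 s; the interface reports no verdict.

**Last checks**
- **Cover:** from the top camera its centre is about 0.6 mm from the frame's and its direction within 0.3°. Its corners in the side view fit the fully seated height to within about a pixel.
- **Probe:** the tool reads within 0.1° of vertical. The tip is inside the circle by eye in the side view. The wrist force had risen by about 2.1 N since before contact, which matches roughly 7 mm of the 14 mm spring travel.
- **Bystanders:** the ones the cameras could see stayed in place. The heat sink was hidden behind the arm in the last top picture, so I did not recheck it; the arm's path did not go near it.

**What disagreed or went wrong**
- **Finger height:** the finger ends were about 33 to 41 mm higher than the reported TCP, depending on the opening. Because of that my first two tries to grip the cover closed above it, and the second pressed on its top with about 12 N. I measured the offset from that contact and used it for every move after.
- **Cameras:** the two views differ by about 2.5 mm in x. I used the average of the two and relied on relative moves.

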